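# Turn a drift punch in its rest and drive out a stuck clamp pin

## Robot

A 6-joint arm with a two-finger parallel gripper is mounted at the origin on the work surface. World frame = base frame: x ahead of the robot, y to its left, z up, the work surface at z = 0. Lengths are in m, angles in rad, forces in N, time in s.
With the tool pointing down it reaches from about 0.35 to 0.775 m from the base axis. Payload 7.3 kg.
Tool frame: the origin (TCP) lies midway between the tips of the shut fingers; the grasp point (between the pads) lies 19 mm behind it (robot.grip_depth is the z of the grasp point in the tool frame, in m); z points along the fingers, y is the line along which they close (so a half turn about z gives the same grasp; the last joint's range is limited). The gripper opens to 92 mm and grips with 3 to 60 N. Pads are 19 mm wide; open, the fingers measure 130 mm over their backs; the gripper's body (75 mm by 190 mm) begins 47 mm behind the grasp point.
Start: joints at [-1.395, 0.342, 1.524, -0, 1.275, -0.146], TCP at [0.166, -0.498, 0.227] pointing down, gripper open.
Joint ranges: [-2.53, 2.53], [-0.77, 2.02], [0.04, 2.7], [-1, 4.14], [0.28, 2.66], [-3.11, 3.11]. Speed limits (rad/s): [2.57, 2.57, 3.14, 3.14, 3.14, 3.14].

## Interface

Orientations are given as [roll, pitch, yaw] about the fixed x, y, z axes, in that order (R = Rz(yaw) Ry(pitch) Rx(roll)).
In Python, from cell import robot, viewer gives the robot as it stands.
- The arm moves only by the tool step_arm, never from a script. Its argument "increments" is a list of rows, each an object with "delta_pos": the shift along the tool's x, y, z in cm, a list of three; "dr": the turn, a rotation vector about the tool's x, y, z in degrees, a list of three; "fingers": the closure, from -1 (fully open) to 1 (shut), so that 0 is half open. In form: [{"delta_pos": [tx, ty, tz], "dr": [wx, wy, wz], "fingers": fingers}, ...]. A call has exactly 5 rows; each row is the pose to reach, as a shift and turn from the pose commanded when the call began, along the tool's axes at that moment; what a row does not reach only later rows make up. A row lasts 1/8 s, in which the tool goes at most 62.5 mm and 10.7 degrees, less where a joint would pass 70% of its speed; a pose out of reach is approached as far as the arm can. A call with a gripper value outside its range is refused whole. The fingers move at their own pace and stop on an object; "newtons" is the grip in N (left out, the last holds). Time passes only in rows, so rows that repeat a pose let the fingers close, or fill a call up. It gives the time, the measured TCP pose, the force, the opening and the grip force at its end, in the units of the state.
- robot.observe(): the state, without advancing time (a new reading comes with each control period).
- viewer.read_camera(name): name is "side" or "top"; returns the picture (384x512x3 uint8, red, green, blue); there is no depth.
- viewer.camera_params(name): a dict with "K" (3x3 intrinsics, pixels), "T" (4x4, takes a point from camera to world coordinates). Camera axes: x right, y down, z forward; pixel columns grow to the right and rows downward; lengths in m; the calibration is good to about 2 mm. A picture is of the moment at which its call begins. camera_params takes no time and is no camera call.
- robot.hand_in(): hands the job in; it is judged then, once.
The state is a dict: "time": time; "qpos": joint angles; "qvel": joint speeds; "joint_efforts": joint torques, N m; "tool_pos": TCP position; "tool_rot": TCP orientation; "contact_force": force on the tool from outside, world axes, zero at the start; "torque": the same for the moment, N m; "opening": finger opening in m; "grip_force": force on a finger pad.
Only numpy, scipy, OpenCV 4.12 (cv2) and the standard library are available. Lean on these libraries where they do the work, as an engineer would, in place of code of your own. Each camera call takes 0.05 s, during which the arm holds its last target. There are 200 camera calls.

## Task

Lay the drift punch nose-down in the two forks of the sloping rest and let go of it, then take hold of it again by its free upper end so that it can point straight down, and with its nose drive the stuck pin of the stand clamp down through its bore to its stop. Keep the drift upright while driving and do not push the pin with the gripper. Finally lay the drift back in the sloping rest as before, let go, and leave everything else on the bench as it was.

Things in the scene. Friction and masses are not known exactly. Their poses are not given: they have to be found in the camera images.
- drift: The drift punch, loose, about 0.26 kg of steel: an eight-sided body 140 mm long, 16 mm across flats, then a round nose 60 mm long, 9 mm in diameter; 200 mm in all. Origin on its axis half-way along its length; x axis towards the nose. Centre of mass about 24 mm from the origin towards the blunt end. It starts lying level on the wooden rack's two rails.
- drift_mid (a point): Point on the drift punch's axis half-way along its length (100 mm from either end); axes as the drift's: x towards the nose.
- drift_tip (a point): Centre of the flat end of the drift's thin nose.
- drift_butt (a point): Centre of the drift's blunt (thick) end.
- rest: Sloping aluminium rest, fixed: grey base 165 x 90 x 10 mm, a sloping bar, two open V forks in which the drift lies by its weight, nose down at 55 degrees below level. Up the slope from rest_stop the forks span 27-41 mm (under the nose) and 138-148 mm (under the body); the drift is free between them (bar 45 mm under its axis). Origin: base's underside centre; z up, +x the way the nose points.
- rest_stop (a point): On the rest: where the end of the seated drift's nose touches the stop plate, on the seated drift's axis, 35 mm above the bench. The V forks are open above, cheeks at 45 degrees, about 30 mm wide at the mouth. The last 52 mm of the seated drift stick out above the upper fork. The stop plate rises 18 mm past the axis. A drift let go a few mm short of the stop may slide down to it or stay.
- rest_top (a point): On the rest: where the centre of the seated drift's blunt end lies, 200 mm up the slope from rest_stop. The seated drift's axis is the line from rest_top to rest_stop.
- hole_mouth (a point): Centre of the upper mouth of the pin's bore, level with the clamp's flat top, 80 mm above the bench; z up. The clamp is a dark steel block 84 x 56 x 30 mm (thumbscrew on one side, two bent prongs on the other, lower than its top), fixed on a grey bridge stand. The bore is vertical, 16 mm in diameter, right through, open beneath.
- pin_top (a point): Centre of the top end of the stuck pin: plain steel, 15 mm in diameter, 40 mm long, upright in the bore, starting 2 to 10 mm proud of the clamp's top. The point moves with the pin.
- pin (a joint): How far the pin has been driven down, m: 0 when its top stands 10 mm above the clamp's top (its lower end flush underneath), 0.034 when fully driven to its stop (top 24 mm below the clamp's top). It slides under a push of about 10 to 13 N and stays where it is left.
- rack: Wooden rack that the drift starts on, fixed: base 200 x 80 x 6 mm, two cross rails 12 mm thick and 80 mm wide, tops 26 mm above the bench, at x = +32 and -75 mm from its origin (underside centre; x towards the drift's nose). The drift lies along x within 5 mm of the middle, its axis 34 mm above the bench.
- beaker: Bystander, loose: glass beaker, 72 mm across, 95 mm tall; origin at its underside's centre.
- jar: Bystander, loose: amber glass jar with black lid, 60 mm across, 85 mm tall; origin at its underside's centre.
- screwdriver: Bystander, loose: screwdriver with black handle, 160 mm long; origin at its underside.
- wrench: Bystander, loose: steel open-ended wrench, 150 mm long; origin at its underside.
- dish: Bystander, loose: white ceramic bowl, 80 mm across, 30 mm tall; origin at its underside's centre.
- ringblock: Bystander, loose: wooden ring, 110 mm across, 25 mm tall; origin at its underside's centre.
Things that resemble listed ones, but are neither listed nor needed, are in the scene too. What is meant by the drift is not green or purple, and is the smaller of those in its own colour.

How it is judged:
On the way, in this order (a step that is already met when the one before it is completed fails the run):
1. the drift lies nose-down in both forks of the rest, nose against the stop, and has been let go (distance between drift_tip and rest_stop below 0.015 m and distance between drift_butt and rest_top below 0.015 m and contact force between the fingers and drift below 0.05 N and linear speed of drift below 0.02 m/s), for 0.3 s.
2. the pin is driven to its stop with the nose of the upright drift on it (value of joint pin above 0.03 m and distance between drift_tip and pin_top below 0.012 m and horizontal distance between drift_tip and drift_butt below 0.04 m), for 0.1 s.
At the end, for the whole second after the job is handed in: The pin stays driven at least 30 mm (of 34 mm; within 4 mm of its stop), and the drift lies still and released in the sloping rest, nose down, each end within 15 mm of its seated place. On the way the pin was driven with the drift's nose on it and the drift within about 11 degrees of upright (all of step 1 and value of joint pin above 0.03 m); the robot touches nothing.
It fails at once if the gripper pushes the pin (contact force between the fingers and pin above 2 N).
It fails at once if a bystander is moved by more than 30 mm (distance of any of beaker, jar, screwdriver, wrench, dish, ringblock from where it was at the start of the episode above 0.03 m).
It also fails if it takes over 72 s, if anything falls off the work surface, if the arm or the gripper's body presses on something with over 40 N, if the wrist force passes 120 N, or if a joint passes its speed limit or range.

## Working session

There is one attempt and no reset: what is moved stays moved. The work goes in short steps, Python scripts to look and compute and a tool call to move; the robot and the scene stay as the last step left them, time stands still between calls to the robot, and variables do not carry over. Pictures are saved under pics/ and viewed, at most 10 in all, crops included, and the job is handed in when it is done.

Besides the shell and the picture viewer there is one more tool, called after "Emit:" as a command line: name --argument value ..., lists and objects as JSON in quotes. step_arm: Moves the arm, as the interface text tells. Its arguments: {"type":"object","properties":{"increments":{"type":"array"},"newtons":{"type":"number"}},"required":["increments"]}

```bash
ls; mkdir -p pics
python3 - <<'E'
from cell import robot, viewer
import cv2, numpy as np
for n in ("side","top"):
    im=viewer.read_camera(n); cv2.imwrite(f"pics/{n}0.png",cv2.resize(im[:,:,::-1],(800,600),interpolation=cv2.INTER_CUBIC)); cv2.imwrite(f"pics/raw_{n}0.png",im[:,:,::-1])
    p=viewer.camera_params(n); print(n,np.round(p["K"],1).tolist(),np.round(p["T"],3).tolist())
print(robot.observe(), robot.grip_depth)
E
```

```text
pics
side [[459.5, 0.0, 255.1], [0.0, 459.5, 188.3], [0.0, 0.0, 1.0]] [[0.971, -0.187, 0.15, 0.295], [-0.239, -0.737, 0.633, -0.955], [-0.008, -0.65, -0.76, 1.297], [0.0, 0.0, 0.0, 1.0]]
top [[380.6, 0.0, 251.7], [0.0, 380.6, 192.3], [0.0, 0.0, 1.0]] [[-0.019, -0.998, 0.055, 0.427], [-1.0, 0.019, 0.002, -0.017], [-0.003, -0.055, -0.998, 1.486], [0.0, 0.0, 0.0, 1.0]]
{'time': 0.1, 'qpos': array([-1.39500516e+00,  3.42627534e-01,  1.52489210e+00, -4.07516386e-05,
        1.27539913e+00, -1.45979079e-01]), 'qvel': array([ 1.71877186e-03,  9.63682451e-04, -2.01924790e-03, -6.20700332e-04,
        6.76985540e-05, -1.18482865e-03]), 'joint_efforts': array([ 1.64430250e-03, -4.32003272e+01, -2.44695854e+01,  7.18610385e-02,
        5.25774679e-02, -5.61331785e-05]), 'tool_pos': array([ 0.16598693, -0.49769932,  0.22613796]), 'tool_rot': array([-3.14027498e+00, -1.54340795e-04,  3.21782031e-01]), 'contact_force': array([-0.95780097,  0.51064064, -0.35383123]), 'torque': array([ 0.0362868 ,  0.02203757, -0.00282076]), 'grip_force': 0.0, 'opening': 0.09169357810673033} -0.0188
```

View pics/side0.png

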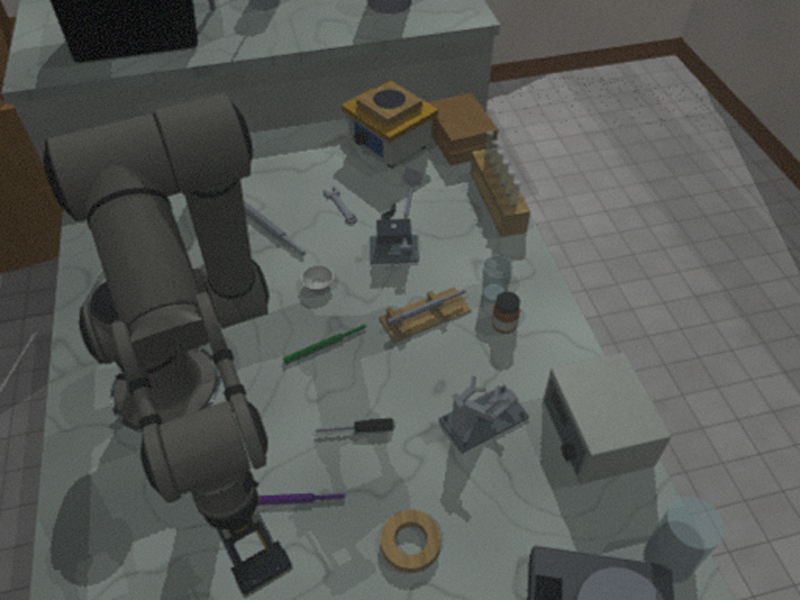

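View pics/top0.png

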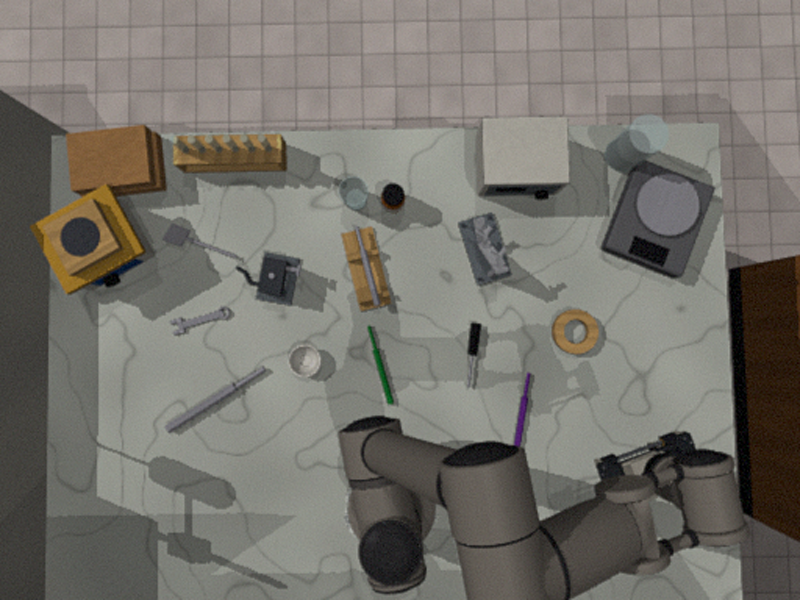

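The side view shows the drift on the rack at (425,305), the rest at (485,415) and the clamp at (393,235). In the top view they are at (365,265), (485,248) and (278,275). I'll take enlarged crops next.

```bash
cat > h.py <<'E'
import numpy as np, cv2
from cell import robot, viewer
from scipy.spatial.transform import Rotation as R
from scipy.optimize import least_squares
P={n:viewer.camera_params(n) for n in("side","top")}
def proj(n,X):
    T=P[n]["T"];c=T[:3,:3].T@(np.asarray(X,float)-T[:3,3]);u=P[n]["K"]@c;return u[:2]/u[2]
def ray(n,uv,z):
    T=P[n]["T"];d=T[:3,:3]@np.linalg.solve(P[n]["K"],[uv[0],uv[1],1]);o=T[:3,3];return o+d*(z-o[2])/d[2]
def crop(im,c,r,s): # centre, half size, -> sxs, tick marks each 10 px
    x0,y0=c[0]-r,c[1]-r
    p=cv2.resize(im[y0:y0+2*r,x0:x0+2*r],(s,s),interpolation=cv2.INTER_CUBIC)
    f=s/(2*r)
    for v in range(0,2*r):
        if (x0+v)%10==0:
            X=int((v+.5)*f);cv2.line(p,(X,0),(X,5),(0,255,255));cv2.putText(p,str(x0+v),(X-10,15),0,.3,(0,255,255))
        if (y0+v)%10==0:
            Y=int((v+.5)*f);cv2.line(p,(0,Y),(5,Y),(0,255,255));cv2.putText(p,str(y0+v),(7,Y+3),0,.3,(0,255,255))
    return p
E
python3 - <<'E'
from h import *
t=cv2.imread("pics/raw_top0.png");s=cv2.imread("pics/raw_side0.png")
L=[(234,169,0),(310,159,0),(178,177,0)]
S=[(272,201),(310,265),(252,152)]
out=np.vstack([np.hstack([crop(t,l[:2],33,264) for l in L]),np.hstack([crop(s,l,33,264) for l in S])])
cv2.imwrite("pics/c1.png",cv2.convertScaleAbs(out,alpha=1.5))
E
```

```text
(no output)
```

View pics/c1.png

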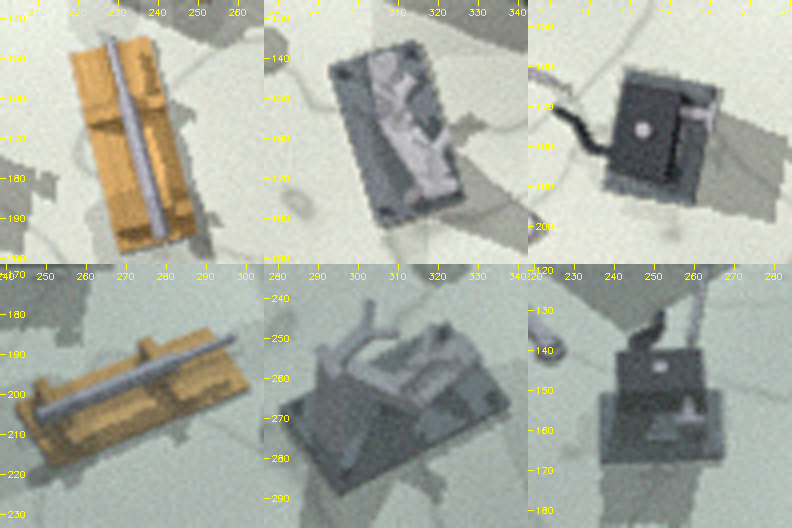

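Read from the crops (raw pixels):
- **Drift:** tip at top (228,145) and side (297,186); butt at top (240.5,195) and side (249,205).
- **Pin:** top (173,176), side (251.5,144).
- **Rest:** base corners in both views. The tall Y fork is at the small-x end, so the nose points towards +x.

```bash
cat > m1.py <<'E'
from h import *
def tri(a,b):
    f=lambda X:np.r_[proj("top",X)-a,proj("side",X)-b]
    r=least_squares(f,[.5,0,.05]);return r.x,np.abs(r.fun).max()
for n,a,b in(("tip",(228,145),(297.3,185.7)),("butt",(240.5,194.8),(249,205.3)),("pin",(173.2,176),(251.5,144.2))):
    print(n,tri(a,b),ray("top",a,.034),ray("side",b,.034),ray("top",a,.085),ray("side",b,.085))
obs=[("top",1,1,(293,142)),("top",1,-1,(314.5,136)),("top",-1,-1,(326.8,175.5)),("top",-1,1,(305.5,182.5)),
("side",-1,1,(281.5,268.5)),("side",-1,-1,(295.5,286.5)),("side",1,-1,(337.5,265.5))]
def X(p,v):return np.r_[p[:2]+R.from_rotvec([0,0,p[2]]).as_matrix()[:2,:2]@v[:2],v[2]]
f=lambda p:np.concatenate([proj(n,X(p,[.0825*a,.045*b,.01]))-uv for n,a,b,uv in obs])
r=least_squares(f,[.5,-.1,.3],loss="soft_l1");print("rest",r.x,np.degrees(r.x[2]),f(r.x).round(1))
E
python3 m1.py
```

```text
tip (array([0.69385069, 0.0729054 , 0.03088222]), np.float64(0.5654104027514109)) [0.6910913  0.07308152 0.034     ] [0.69487278 0.07030951 0.034     ] [0.68180492 0.06991511 0.085     ] [0.67872785 0.02889578 0.085     ]
butt (array([0.50176065, 0.02802801, 0.03046354]), np.float64(0.8420047116816534)) [0.49836724 0.02839302 0.034     ] [0.50390307 0.02497392 0.034     ] [0.49585222 0.02679673 0.085     ] [ 0.49546981 -0.01460909  0.085     ]
pin (array([0.57224844, 0.27521896, 0.07977546]), np.float64(0.3987235285666486)) [0.57549327 0.28494795 0.034     ] [0.58425751 0.32136492 0.034     ] [0.57026842 0.27433761 0.085     ] [0.57257941 0.26981316 0.085     ]
rest [ 0.63617557 -0.2451352   0.28337624] 16.23626245330027 [-0.2 -0.1  0.2 -0.9  0.9 -0.4  0.2 -0.5 -2.2 -1.9 -0.8  1.9  0.1 -0.4]
```

```bash
cat > m2.py <<'E'
from h import *
t=cv2.imread("pics/raw_top0.png");s=cv2.imread("pics/raw_side0.png")
a=crop(t,(310,159),28,400);b=crop(s,(310,262),28,400)
p=np.array([.6362,-.2451,.2834]);c,sn=np.cos(p[2]),np.sin(p[2])
def W(v):return np.array([p[0]+c*v[0]-sn*v[1],p[1]+sn*v[0]+c*v[1],v[2]])
g=ray("side",(306,245.5),.155);d=g-[p[0],p[1],0];print("fork mid in rest frame",c*d[0]+sn*d[1],-sn*d[0]+c*d[1])
def ax(dst,l,lat=0,h=0): # up slope, lateral, perpendicular
    k=np.radians(55);return W([dst-l*np.cos(k)+h*np.sin(k),lat,.035+l*np.sin(k)+h*np.cos(k)])
D=float(__import__("sys").argv[1])
for im,n,cc in((a,"top",(310,159)),(b,"side",(310,262))):
    def q(X):u=(proj(n,X)-np.array(cc)+28+.5)*400/56;return tuple(int(i) for i in u)
    cv2.line(im,q(ax(D,0)),q(ax(D,200)),(0,0,255),1)
    for l in(27,41,138,148):
        cv2.polylines(im,[np.array([q(ax(D,l,15,4)),q(ax(D,l,0,-11)),q(ax(D,l,-15,4))])],False,(0,200,0))
    cv2.polylines(im,[np.array([q(W([.0825*i,.045*j,.01])) for i,j in((1,1),(1,-1),(-1,-1),(-1,1))])],True,(255,0,0))
cv2.imwrite("pics/"+__import__("sys").argv[2],cv2.convertScaleAbs(np.hstack([a,b]),alpha=1.5))
E
python3 m2.py 0.05 c2.png
```

```text
fork mid in rest frame -0.026535971046900666 -0.005182110736520696
```

View pics/c2.png

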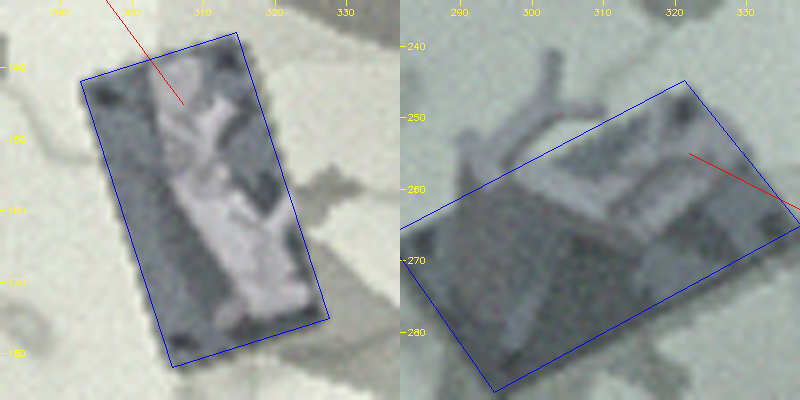

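```bash
sed -i 's/    k=np.radians(55);/    l,lat,h=l*1e-3,lat*1e-3,h*1e-3;k=np.radians(55);/' m2.py; python3 m2.py 0.05 c3.png
```

```text
fork mid in rest frame -0.026535971046900666 -0.005182110736520696
```

View pics/c3.png

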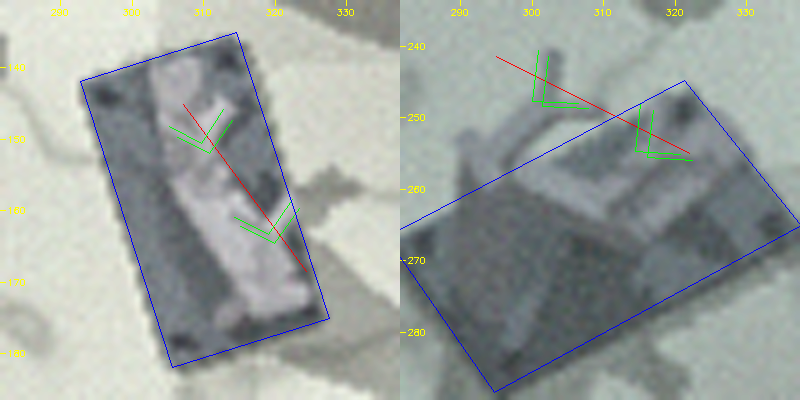

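```bash
cat > go.py <<'E'
import sys
from h import *
# goal of grasp point x y z, yaw deg, tilt deg (tool z leaning outward from down)
def tool(yaw,phi): return R.from_euler("z",yaw,degrees=True)*R.from_euler("x",180,degrees=True)*R.from_euler("y",phi,degrees=True)
def delta(g,yaw,phi):
    o=robot.observe();R0=R.from_euler("xyz",o["tool_rot"]);Rg=tool(yaw,phi)
    tcp=np.array(g)+Rg.apply([0,0,.0188])
    return (R0.inv().apply(tcp-o["tool_pos"])*100).round(2),np.degrees((R0.inv()*Rg).as_rotvec()).round(1)
if __name__=="__main__":
    a=[float(v) for v in sys.argv[1:]]
    while a: print(*delta(a[:3],a[3],a[4])); a=a[5:]
    o=robot.observe();print("F",o["contact_force"].round(1),"grip",o["grip_force"],o["opening"],"t",o["time"],"q",o["qpos"].round(2),"p",o["tool_pos"].round(4),np.degrees(o["tool_rot"]).round(1))
E
# rest points, drift point s=-8 mm from mid
cat > geo.py <<'E'
import numpy as np
rest=np.array([.6362,-.2451]);ry=np.radians(16.2);D=.0525;LAT=-.002;k=np.radians(55)
def seat(l,h=0,up=0): # point l m up the slope from stop, h perpendicular above axis
    x=D-l*np.cos(k)+h*np.sin(k);z=.035+l*np.sin(k)+h*np.cos(k)
    return np.r_[rest+[np.cos(ry)*x-np.sin(ry)*LAT,np.sin(ry)*x+np.cos(ry)*LAT],z+up].round(4)
if __name__=="__main__":
    print("stop",seat(0),"top",seat(.2),"108",seat(.108),"above",seat(.108,.06))
E
python3 geo.py; python3 go.py 0.30 -0.30 0.33 13.2 20  0.587 0.048 0.20 13.2 35
```

```text
stop [ 0.6872 -0.2324  0.035 ] top [ 0.577  -0.2644  0.1988] 108 [ 0.6277 -0.2497  0.1235] above [ 0.6749 -0.2359  0.1579]
[ 19.61 -14.47  -8.6 ] [-1.  20.   5.2]
[ 58.27 -38.35   4.21] [-1.7 35.   5. ]
F [-1.   0.5 -0.4] grip 0.0 0.09169357810673033 t 0.1 q [-1.4   0.34  1.52 -0.    1.28 -0.15] p [ 0.166  -0.4977  0.2261] [-179.9   -0.    18.4]
```

Emit:
step_arm --increments '[{"delta_pos": [5, -3.5, -4], "dr": [0, 4, 1], "fingers": -1}, {"delta_pos": [9, -7, -8.6], "dr": [0, 8, 2], "fingers": -1}, {"delta_pos": [13, -10, -8.6], "dr": [0, 12, 3], "fingers": -1}, {"delta_pos": [17, -13, -8.6], "dr": [-1, 16, 4], "fingers": -1}, {"delta_pos": [21, -16, -8.6], "dr": [-1, 20, 5], "fingers": -1}]' --newtons 40

```text
time: 0.72
tool_pos: [0.3154, -0.2781, 0.3128]
tool_rot: [3.139, -0.352, 0.233]
contact_force: [-0.3, 0.3, 0.5]
opening: 0.0918
grip_force: 0.0
```

```bash
python3 go.py  0.587 0.048 0.20 13.2 35
```

```text
[ 28.48 -25.49  24.05] [ 0.  14.8  0.2]
F [-0.3  0.3  0.5] grip 0.0 0.09178272113019799 t 0.725 q [-1.18 -0.01  1.77  0.36  1.33  0.08] p [ 0.3154 -0.2781  0.3128] [179.9 -20.2  13.4]
```

Emit:
step_arm --increments '[{"delta_pos": [4.2, -3.8, 3.5], "dr": [0, 4, 0], "fingers": -1}, {"delta_pos": [8.4, -7.6, 7], "dr": [0, 8, 0], "fingers": -1}, {"delta_pos": [12, -11, 10], "dr": [0, 12, 0], "fingers": -1}, {"delta_pos": [16, -14.5, 13.5], "dr": [0, 14.8, 0.2], "fingers": -1}, {"delta_pos": [20, -18, 17], "dr": [0, 14.8, 0.2], "fingers": -1}]'

```text
time: 1.35
tool_pos: [0.5092, -0.0509, 0.222]
tool_rot: [3.141, -0.608, 0.229]
contact_force: [0.6, -2.8, -0.4]
opening: 0.0916
grip_force: 0.0
```

```bash
python3 go.py  0.587 0.048 0.20 13.2 35
```

```text
[ 6.81 -7.88  9.3 ] [ 0.1  0.2 -0.1]
F [ 0.6 -2.8 -0.4] grip 0.0 0.0915933352064549 t 1.35 q [-0.49  0.08  2.06  0.69  0.64  0.36] p [ 0.5092 -0.0509  0.222 ] [180.  -34.8  13.1]
```

Emit:
step_arm --increments '[{"delta_pos": [3.4, -4, 3], "dr": [0, 0, 0], "fingers": -1}, {"delta_pos": [6.8, -7.9, 6], "dr": [0, 0, 0], "fingers": -1}, {"delta_pos": [6.8, -7.9, 9.3], "dr": [0, 0, 0], "fingers": -1}, {"delta_pos": [6.8, -7.9, 9.3], "dr": [0, 0, 0], "fingers": -1}, {"delta_pos": [6.8, -7.9, 9.3], "dr": [0, 0, 0], "fingers": -1}]'

```text
time: 1.98
tool_pos: [0.5965, 0.0491, 0.1854]
tool_rot: [3.141, -0.607, 0.23]
contact_force: [-0.0, -0.1, -0.4]
opening: 0.0915
grip_force: 0.0
```

```bash
python3 go.py  0.587 0.048 0.10 13.2 35 0.587 0.048 0.034 13.2 35
python3 - <<'E'
from h import *
t=viewer.read_camera("top")[:,:,::-1];s=viewer.read_camera("side")[:,:,::-1]
out=np.hstack([crop(np.ascontiguousarray(t),(236,175),40,400),crop(np.ascontiguousarray(s),(272,190),40,400)])
cv2.imwrite("pics/c4.png",cv2.convertScaleAbs(out,alpha=1.5))
E
```

```text
[-5.64 -0.12  8.36] [ 0.   0.2 -0. ]
[-9.41 -0.12 13.78] [ 0.   0.2 -0. ]
F [-0.  -0.1 -0.4] grip 0.0 0.09154325021202636 t 1.975 q [-0.16  0.27  1.94  0.57  0.42  0.72] p [0.5965 0.0491 0.1854] [180.  -34.8  13.2]
```

View pics/c4.png

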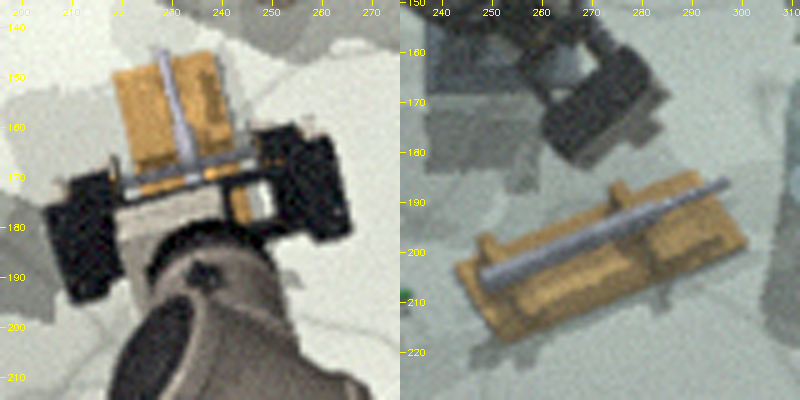

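The top view shows the fingers straddling the drift's line at about (232,165), with the rack clear. I'll descend and grip.

Emit:
step_arm --increments '[{"delta_pos": [-2.8, -0.1, 4.2], "dr": [0, 0, 0], "fingers": -1}, {"delta_pos": [-5.6, -0.1, 8.3], "dr": [0, 0, 0], "fingers": -1}, {"delta_pos": [-7.5, -0.1, 11], "dr": [0, 0, 0], "fingers": -1}, {"delta_pos": [-9.4, -0.1, 13.8], "dr": [0, 0, 0], "fingers": -1}, {"delta_pos": [-9.4, -0.1, 13.8], "dr": [0, 0, 0], "fingers": -1}]'

```text
time: 2.7
tool_pos: [0.5989, 0.0525, 0.0386]
tool_rot: [-3.107, -0.634, 0.228]
contact_force: [0.9, -0.0, -0.8]
opening: 0.0915
grip_force: 0.0
```

Emit:
step_arm --increments '[{"delta_pos": [0, 0, 0], "dr": [0, 0, 0], "fingers": 0.3}, {"delta_pos": [0, 0, 0], "dr": [0, 0, 0], "fingers": 0.6}, {"delta_pos": [0, 0, 0], "dr": [0, 0, 0], "fingers": 1}, {"delta_pos": [0, 0, 0], "dr": [0, 0, 0], "fingers": 1}, {"delta_pos": [0, 0, 0], "dr": [0, 0, 0], "fingers": 1}]' --newtons 50

```text
time: 3.32
tool_pos: [0.5984, 0.0539, 0.0383]
tool_rot: [-3.106, -0.632, 0.23]
contact_force: [1.3, 0.3, -0.8]
opening: 0.0466
grip_force: 0.0
```

```bash
python3 go.py  0.587 0.048 0.034 13.2 35
```

```text
[-1.3   0.37  1.48] [-2.  -1.2 -0. ]
F [ 1.3  0.3 -0.8] grip 0.0 0.04655723220541657 t 3.325 q [-0.18  0.56  2.08  1.85  0.28 -0.63] p [0.5984 0.0539 0.0383] [-178.   -36.2   13.2]
```

```bash
python3 go.py  0.587 0.048 0.07 13.2 25
```

```text
[ 0.51  0.27 -1.46] [ -2.  -11.2   0.2]
F [ 1.3  0.3 -0.8] grip 0.0 0.04655723220541657 t 3.325 q [-0.18  0.56  2.08  1.85  0.28 -0.63] p [0.5984 0.0539 0.0383] [-178.   -36.2   13.2]
```

Emit:
step_arm --increments '[{"delta_pos": [0.5, 0.3, -1.5], "dr": [-1, -5, 0], "fingers": 0}, {"delta_pos": [0.5, 0.3, -1.5], "dr": [-2, -11, 0], "fingers": -1}, {"delta_pos": [0.5, 0.3, -1.5], "dr": [-2, -11, 0], "fingers": -1}, {"delta_pos": [0.5, 0.3, -1.5], "dr": [-2, -11, 0], "fingers": -1}, {"delta_pos": [0.5, 0.3, -1.5], "dr": [-2, -11, 0], "fingers": -1}]'

```text
time: 3.95
tool_pos: [0.5938, 0.0503, 0.0524]
tool_rot: [-3.14, -0.44, 0.234]
contact_force: [-1.1, 0.8, -2.0]
opening: 0.0811
grip_force: 0.0
```

```bash
python3 go.py  0.587 0.048 0.07 13.2 25 0.587 0.048 0.034 13.2 25
```

```text
[ 0.1   0.07 -0.02] [-0.2 -0.2  0.2]
[-1.44  0.07  3.24] [-0.2 -0.2  0.2]
F [-1.1  0.8 -2. ] grip 0.0 0.08114667216642359 t 3.95 q [-0.13  0.52  1.93  0.52  0.31  0.75] p [0.5938 0.0503 0.0524] [-179.9  -25.2   13.4]
```

```bash
cat > kin.py <<'E'
from h import *
from go import tool
data=[([-1.395,.3426,1.5249,0,1.2754,-.146],[.166,-.4977,.2261],[-179.9,0,18.4]),
([-1.18,-.01,1.77,.36,1.33,.08],[.3154,-.2781,.3128],[179.9,-20.2,13.4]),
([-.49,.08,2.06,.69,.64,.36],[.5092,-.0509,.222],[180,-34.8,13.1]),
([-.16,.27,1.94,.57,.42,.72],[.5965,.0491,.1854],[180,-34.8,13.2]),
([-.18,.56,2.08,1.85,.28,-.63],[.5984,.0539,.0383],[-178,-36.2,13.2]),
([-.13,.52,1.93,.52,.31,.75],[.5938,.0503,.0524],[-179.9,-25.2,13.4])]
def ry(a):return R.from_rotvec([0,a,0])
def rz(a):return R.from_rotvec([0,0,a])
def fk(q,m):
    h,a,b,L,y0,x0,s4,s6,o6=m
    A=rz(q[0])
    p=A.apply([x0,y0,h])+(A*ry(q[1])).apply([0,0,a])
    B=A*ry(q[1]+q[2]);p=p+B.apply([0,0,b]);C=B*rz(s4*q[3])*ry(q[4]);p=p+C.apply([0,0,L])
    return p,C*rz(s6*q[5]+o6)
best=None
for s4 in(1,-1):
  for s6 in(1,-1):
    def f(v):
        m=[*v[:6],s4,s6,v[6]];o=[]
        for q,p,e in data:
            P_,R_=fk(q,m);o+=list((P_-p)*10)+list((R_.inv()*R.from_euler("xyz",e,degrees=True)).as_rotvec())
        return np.array(o)
    for o6 in(0,1.57,3.14,-1.57):
        r=least_squares(f,[.2,.4,.4,.25,0,0,o6])
        if best is None or r.cost<best[0]:best=(r.cost,s4,s6,r.x,r.fun)
c,s4,s6,v,fun=best;M=[*v[:6],s4,s6,v[6]]
lo=np.array([-2.53,-.77,.04,-1,.28,-3.11]);hi=np.array([2.53,2.02,2.7,4.14,2.66,3.11])
def ik(g,Rg,q0):
    tcp=np.array(g)+Rg.apply([0,0,.0188])
    def f(q):
        P_,R_=fk(q,M);return np.r_[(P_-tcp)*10,(R_.inv()*Rg).as_rotvec()]
    b=None
    for s in [q0]+[lo+(hi-lo)*w for w in np.random.default_rng(0).random((15,6))]:
        r=least_squares(f,np.clip(s,lo+.01,hi-.01),bounds=(lo,hi))
        if b is None or r.cost<b.cost-1e-5:b=r
    return b.x.round(2),np.linalg.norm(b.fun).round(4)
if __name__=="__main__":
    from geo import seat
    print(c,np.round(M,3));q0=robot.observe()["qpos"]
    for ph in(25,20,15,10,0):print("rack",ph,ik([.587,.048,.034],tool(13.2,ph),q0),"rest",ph-55,*[ik(seat(l,h),tool(16.2,ph-55),q0)for l,h in((.108,0),(.108,.05))])
    for ph in(35,20,10):print("drivegrasp",ph,ik(seat(.177),tool(16.2,ph),q0),ik(seat(.177,.06),tool(16.2,ph),q0))
E
python3 kin.py
```

```text
0.013155827253004104 [0.199 0.456 0.36  0.292 0.082 0.012 1.    1.    1.569]
rack 25 (array([-0.13,  0.59,  1.94,  0.62,  0.28,  0.63]), np.float64(0.0262)) rest -30 (array([-0.38,  1.13,  0.53, -0.33,  1.89,  0.88]), np.float64(0.0)) (array([-0.34,  1.31,  0.04, -0.36,  2.15,  0.79]), np.float64(0.0495))
rack 20 (array([-0.11,  0.6 ,  1.88,  0.34,  0.35,  0.93]), np.float64(0.0)) rest -35 (array([-0.36,  1.22,  0.37, -0.39,  2.03,  0.84]), np.float64(0.0)) (array([-0.33,  1.32,  0.04, -0.42,  2.15,  0.78]), np.float64(0.1079))
rack 15 (array([-0.1 ,  0.62,  1.81,  0.18,  0.47,  1.09]), np.float64(0.0)) rest -40 (array([-0.35,  1.39,  0.04, -0.5 ,  2.24,  0.73]), np.float64(0.0002)) (array([-0.31,  1.33,  0.04, -0.49,  2.16,  0.75]), np.float64(0.1652))
rack 10 (array([-0.08,  0.65,  1.73,  0.09,  0.6 ,  1.19]), np.float64(0.0)) rest -45 (array([-0.33,  1.4 ,  0.04, -0.57,  2.25,  0.71]), np.float64(0.0543)) (array([-0.29,  1.34,  0.04, -0.55,  2.17,  0.72]), np.float64(0.2211))
rack 0 (array([-0.06,  0.71,  1.57,  0.  ,  0.86,  1.28]), np.float64(0.0)) rest -55 (array([-0.3 ,  1.43,  0.04, -0.71,  2.26,  0.64]), np.float64(0.1572)) (array([-0.25,  1.37,  0.04, -0.7 ,  2.18,  0.65]), np.float64(0.3268))
drivegrasp 35 (array([-0.76,  0.49,  1.66,  0.76,  0.81,  0.04]), np.float64(0.0)) (array([-0.68,  0.51,  1.51,  0.67,  0.86,  0.22]), np.float64(0.0))
drivegrasp 20 (array([-0.66,  0.54,  1.48,  0.35,  0.95,  0.45]), np.float64(0.0)) (array([-0.6 ,  0.58,  1.3 ,  0.31,  1.06,  0.57]), np.float64(0.0))
drivegrasp 10 (array([-0.6 ,  0.59,  1.34,  0.15,  1.1 ,  0.63]), np.float64(0.0)) (array([-0.54,  0.65,  1.14,  0.14,  1.24,  0.71]), np.float64(0.0))
```

```bash
python3 go.py  0.587 0.048 0.06 13.2 20 0.587 0.048 0.034 13.2 20
python3 - <<'E'
from kin import *; from geo import seat
q0=[-.36,1.2,.4,-.4,2,.8]
for u in(.1,.05,.02,0):print(u,ik(seat(.108,0,u),tool(16.2,-35),q0))
E
```

```text
[-0.49  0.07  0.88] [-0.2 -5.2  0.2]
[-1.6   0.07  3.23] [-0.2 -5.2  0.2]
F [-1.1  0.8 -2. ] grip 0.0 0.08114667216642359 t 3.95 q [-0.13  0.52  1.93  0.52  0.31  0.75] p [0.5938 0.0503 0.0524] [-179.9  -25.2   13.4]
0.1 (array([-0.36,  1.24,  0.04, -0.48,  2.27,  0.69]), np.float64(0.0467))
0.05 (array([-0.36,  1.25,  0.17, -0.43,  2.19,  0.76]), np.float64(0.0))
0.02 (array([-0.36,  1.22,  0.31, -0.41,  2.08,  0.82]), np.float64(0.0))
0 (array([-0.36,  1.22,  0.37, -0.39,  2.03,  0.84]), np.float64(0.0))
```

Emit:
step_arm --increments '[{"delta_pos": [-0.5, 0.1, 0.9], "dr": [0, -5, 0], "fingers": -1}, {"delta_pos": [-1.2, 0.1, 2.2], "dr": [0, -5.2, 0], "fingers": -1}, {"delta_pos": [-1.6, 0.1, 3.2], "dr": [0, -5.2, 0], "fingers": -1}, {"delta_pos": [-1.6, 0.1, 3.2], "dr": [0, -5.2, 0], "fingers": -1}, {"delta_pos": [-1.6, 0.1, 3.2], "dr": [0, -5.2, 0], "fingers": -1}]'

```text
time: 4.58
tool_pos: [0.5932, 0.0495, 0.0164]
tool_rot: [-3.138, -0.351, 0.234]
contact_force: [0.3, -0.4, 0.2]
opening: 0.0919
grip_force: 0.0
```

```bash
python3 go.py  0.587 0.048 0.034 13.2 20
```

```text
[0.01 0.   0.  ] [-0.3 -0.1  0.2]
F [ 0.3 -0.4  0.2] grip 0.0 0.09190239034578561 t 4.575 q [-0.11  0.59  1.88  0.35  0.36  0.92] p [0.5932 0.0495 0.0164] [-179.8  -20.1   13.4]
```

Emit:
step_arm --increments '[{"delta_pos": [0, 0, 0], "dr": [0, 0, 0], "fingers": 1}, {"delta_pos": [0, 0, 0], "dr": [0, 0, 0], "fingers": 1}, {"delta_pos": [0, 0, 0], "dr": [0, 0, 0], "fingers": 1}, {"delta_pos": [0, 0, 0], "dr": [0, 0, 0], "fingers": 1}, {"delta_pos": [0, 0, 0], "dr": [0, 0, 0], "fingers": 1}]' --newtons 50

```text
time: 5.2
tool_pos: [0.5935, 0.0495, 0.0166]
tool_rot: [-3.138, -0.351, 0.234]
contact_force: [-0.9, -0.7, -0.8]
opening: 0.0467
grip_force: 0.0
```

Emit:
step_arm --increments '[{"delta_pos": [0, 0, 0], "dr": [0, 0, 0], "fingers": 1}, {"delta_pos": [0, 0, 0], "dr": [0, 0, 0], "fingers": 1}, {"delta_pos": [0, 0, 0], "dr": [0, 0, 0], "fingers": 1}, {"delta_pos": [0, 0, 0], "dr": [0, 0, 0], "fingers": 1}, {"delta_pos": [0, 0, 0], "dr": [0, 0, 0], "fingers": 1}]'

```text
time: 5.82
tool_pos: [0.5935, 0.0495, 0.0166]
tool_rot: [-3.138, -0.351, 0.234]
contact_force: [0.5, -0.8, -0.2]
opening: 0.015
grip_force: 50.0
```

```bash
python3 go.py  0.587 0.048 0.15 13.2 20 0.56 -0.1 0.25 16.2 -10
```

```text
[  3.95  -0.04 -10.88] [-0.3 -0.1  0.2]
[  0.77  13.71 -22.65] [  0.1 -30.1  -2.8]
F [ 0.5 -0.8 -0.2] grip 49.96949750930071 0.014964695342588576 t 5.825 q [-0.11  0.59  1.88  0.35  0.36  0.92] p [0.5935 0.0495 0.0166] [-179.8  -20.1   13.4]
```

Emit:
step_arm --increments '[{"delta_pos": [1.5, 0, -4], "dr": [0, 0, 0], "fingers": 1}, {"delta_pos": [3, 0, -8], "dr": [0, 0, 0], "fingers": 1}, {"delta_pos": [4, 0, -11], "dr": [0, -3, 0], "fingers": 1}, {"delta_pos": [3.5, 3.5, -14], "dr": [0, -10, -1], "fingers": 1}, {"delta_pos": [3, 7, -17], "dr": [0, -17, -2], "fingers": 1}]'

```text
time: 6.45
tool_pos: [0.5796, -0.0267, 0.1875]
tool_rot: [3.138, -0.05, 0.271]
contact_force: [1.1, 0.3, -2.8]
opening: 0.015
grip_force: 50.0
```

```bash
python3 go.py  0.57 -0.15 0.25 16.2 -15
python3 - <<'E'
from kin import *; from geo import seat
q0=robot.observe()["qpos"]
for g,ph in(([.57,-.15,.25],-15),([.57,-.15,.22],-25),([.59,-.20,.22],-35),([.59,-.24,.2],-35)):print(ik(g,tool(16.2,ph),q0))
print(seat(.108),seat(.128,.02))
E
```

```text
[-4.48 11.65 -4.62] [  0.2 -17.9  -0.7]
F [ 1.1  0.3 -2.8] grip 49.96911322697997 0.015005382956695939 t 6.45 q [-0.19  0.45  1.47  0.02  1.17  1.1 ] p [ 0.5796 -0.0267  0.1875] [179.8  -2.9  15.5]
(array([-0.33,  0.65,  1.05, -0.15,  1.65,  0.97]), np.float64(0.0))
(array([-0.29,  0.77,  0.96, -0.24,  1.78,  0.99]), np.float64(0.0))
(array([-0.32,  0.99,  0.6 , -0.37,  2.05,  0.89]), np.float64(0.0))
(array([-0.37,  1.02,  0.58, -0.39,  2.01,  0.84]), np.float64(0.0))
[ 0.6277 -0.2497  0.1235] [ 0.6324 -0.2483  0.1513]
```

Emit:
step_arm --increments '[{"delta_pos": [-1, 3, -2], "dr": [0, -4, 0], "fingers": 1}, {"delta_pos": [-2, 6, -4], "dr": [0, -8, 0], "fingers": 1}, {"delta_pos": [-3.5, 9, -4.6], "dr": [0, -13, 0], "fingers": 1}, {"delta_pos": [-4.5, 11.6, -4.6], "dr": [0, -18, -0.7], "fingers": 1}, {"delta_pos": [-4.5, 11.6, -4.6], "dr": [0, -18, -0.7], "fingers": 1}]'

```text
time: 7.08
tool_pos: [0.5656, -0.1516, 0.2284]
tool_rot: [3.14, 0.262, 0.279]
contact_force: [0.1, 0.4, -2.4]
opening: 0.0152
grip_force: 50.0
```

```bash
python3 go.py  0.59 -0.24 0.21 16.2 -35
```

```text
[-0.25  9.17  3.58] [ -0.  -20.   -0.2]
F [ 0.1  0.4 -2.4] grip 49.968132097274065 0.015222159234976624 t 7.075 q [-0.31  0.6   1.13 -0.15  1.63  0.99] p [ 0.5656 -0.1516  0.2284] [179.9  15.   16. ]
```

Emit:
step_arm --increments '[{"delta_pos": [0, 2, 0], "dr": [0, -5, 0], "fingers": 1}, {"delta_pos": [0, 4, 1], "dr": [0, -10, 0], "fingers": 1}, {"delta_pos": [-0.1, 6.5, 2.5], "dr": [0, -16, 0], "fingers": 1}, {"delta_pos": [-0.2, 9.2, 3.6], "dr": [0, -20, 0], "fingers": 1}, {"delta_pos": [-0.2, 9.2, 3.6], "dr": [0, -20, 0], "fingers": 1}]'

```text
time: 7.7
tool_pos: [0.5801, -0.2422, 0.1924]
tool_rot: [-3.141, 0.613, 0.281]
contact_force: [-0.6, 0.1, -2.6]
opening: 0.0155
grip_force: 50.0
```

```bash
python3 - <<'E'
from h import *;from geo import seat
from go import delta
t=viewer.read_camera("top")[:,:,::-1];s=viewer.read_camera("side")[:,:,::-1]
ims=[]
for n,im in(("top",t),("side",s)):
    X=seat(.1,.04);c=proj(n,X).astype(int);r=36
    p=crop(np.ascontiguousarray(im),c,r,400);p=cv2.convertScaleAbs(p,alpha=1.5)
    q=lambda X:tuple(int(v) for v in (proj(n,X)-c+r+.5)*400/(2*r))
    cv2.line(p,q(seat(0)),q(seat(.2)),(0,0,255),1); ims.append(p)
cv2.imwrite("pics/c5.png",np.hstack(ims))
for g in(seat(.128,.03),seat(.118,.01),seat(.11,0)):print(g,*delta(g,16.2,-35))
E
python3 go.py
```

```text
[ 0.6403 -0.246   0.1571] [6.81 2.14 1.86] [ 0.  -0.2 -0.1]
[ 0.63   -0.249   0.1374] [7.06 2.13 4.09] [ 0.  -0.2 -0.1]
[ 0.6266 -0.25    0.1251] [7.47 2.13 5.3 ] [ 0.  -0.2 -0.1]
F [ 0.1  0.6 -1.8] grip 49.968336559832096 0.015236242220312746 t 7.8 q [-0.34  0.91  0.74 -0.37  1.98  0.88] p [ 0.5805 -0.241   0.1958] [179.9  34.8  16.1]
```

View pics/c5.png

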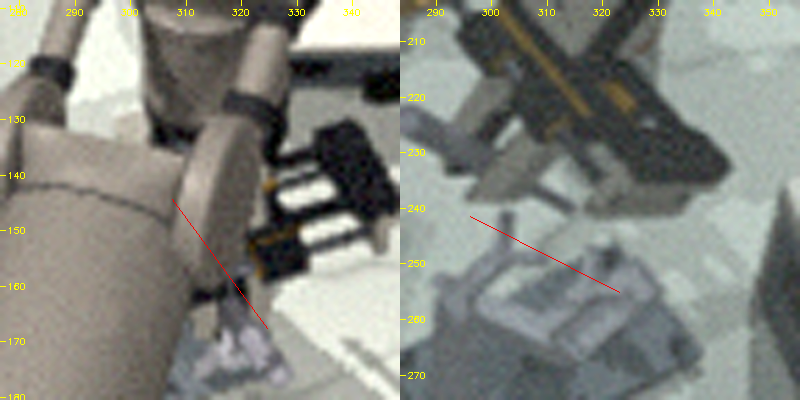

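Run:
```python
from h import *;from go import delta,tool;from geo import seat
o=robot.observe();Rg=R.from_euler("xyz",o["tool_rot"]);g=o["tool_pos"]-Rg.apply([0,0,.0188])
ax=Rg.apply([np.cos(np.radians(20)),0,np.sin(np.radians(20))]) 
ax2=Rg.apply([np.cos(np.radians(-20)),0,np.sin(np.radians(-20))])
for a in(ax,ax2):print(a,[proj("side",g+a*l) for l in(.1,.108,.116,-.092)])
```

```text
[ 0.55352272  0.15885818 -0.81754307] [array([312.40086507, 238.40081898]), array([313.4586412 , 238.98288368]), array([314.50680331, 239.55965806]), array([283.7435841 , 222.63151646])]
[ 0.92862663  0.26843524 -0.2561154 ] [array([324.81918506, 222.24812592]), array([326.8562113 , 221.60271948]), array([328.88136329, 220.96107525]), array([272.07619709, 238.95908597])]
```

Run:
```python
from h import *;from go import delta;from geo import seat
for g in(seat(.142,.035),seat(.122,.01),seat(.114,0.001)):print(g,*delta(g,16.2,-35))
```

```text
[ 0.6365 -0.2471  0.1714] [5.67 2.14 0.91] [ 0.  -0.2 -0.1]
[ 0.6278 -0.2496  0.1407] [6.68 2.13 3.95] [ 0.  -0.2 -0.1]
[ 0.6252 -0.2504  0.129 ] [7.13 2.13 5.06] [ 0.  -0.2 -0.1]
```

Emit:
step_arm --increments '[{"delta_pos": [3, 2.1, 0], "dr": [0, 0, 0], "fingers": 1}, {"delta_pos": [5.7, 2.1, 0.9], "dr": [0, 0, 0], "fingers": 1}, {"delta_pos": [6.2, 2.1, 2.4], "dr": [0, 0, 0], "fingers": 1}, {"delta_pos": [6.7, 2.1, 3.9], "dr": [0, 0, 0], "fingers": 1}, {"delta_pos": [6.7, 2.1, 3.9], "dr": [0, 0, 0], "fingers": 1}]'

```text
time: 8.43
tool_pos: [0.6174, -0.2521, 0.1267]
tool_rot: [3.139, 0.609, 0.281]
contact_force: [0.7, -0.1, -1.7]
opening: 0.0153
grip_force: 50.0
```

```bash
python3 - <<'E'
from h import *;from geo import seat
from go import delta
for g in(seat(.116,0.003),seat(.112,0)):print(g,*delta(g,16.2,-35))
s=np.ascontiguousarray(viewer.read_camera("side")[:,:,::-1]);t=np.ascontiguousarray(viewer.read_camera("top")[:,:,::-1])
cv2.imwrite("pics/c6.png",cv2.convertScaleAbs(np.hstack([crop(t,(312,162),28,300),crop(s,(312,245),28,500)[:300] if 0 else cv2.resize(crop(s,(312,245),28,500),(500,500))[:300]]),alpha=1.5))
cv2.imwrite("pics/c6.png",cv2.convertScaleAbs(crop(s,(312,245),28,560),alpha=1.6))
E
python3 go.py
```

```text
[ 0.6256 -0.2503  0.1317] [0.4  0.05 0.99] [ 0.1 -0.1 -0.1]
[ 0.6255 -0.2503  0.1267] [0.68 0.05 1.4 ] [ 0.1 -0.1 -0.1]
F [-0.2  0.1 -2.6] grip 49.9681212566793 0.015071631856342058 t 8.525 q [-0.34  1.06  0.61 -0.37  1.96  0.89] p [ 0.6181 -0.2527  0.1279] [179.7  34.8  16. ]
```

View pics/c6.png

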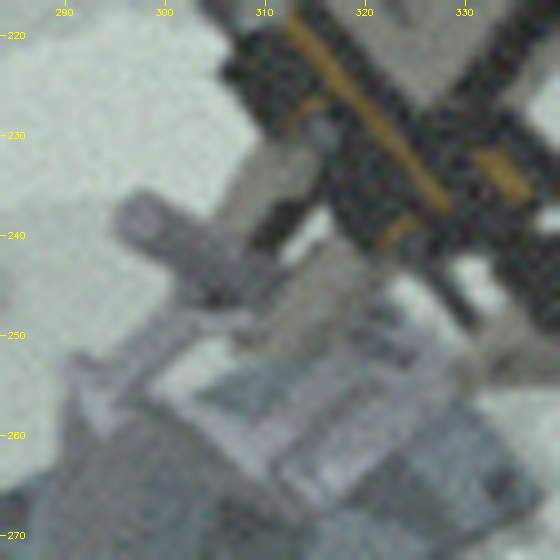

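The side view shows the body just above the upper fork at (305,243), centred between its arms. I'll lower the last part with a force check.

Emit:
step_arm --increments '[{"delta_pos": [0.1, 0.05, 0.3], "dr": [0, 0, 0], "fingers": 1}, {"delta_pos": [0.2, 0.05, 0.5], "dr": [0, 0, 0], "fingers": 1}, {"delta_pos": [0.3, 0.05, 0.75], "dr": [0, 0, 0], "fingers": 1}, {"delta_pos": [0.4, 0.05, 1], "dr": [0, 0, 0], "fingers": 1}, {"delta_pos": [0.4, 0.05, 1], "dr": [0, 0, 0], "fingers": 1}]'

```text
time: 9.15
tool_pos: [0.6162, -0.2527, 0.1171]
tool_rot: [3.139, 0.607, 0.281]
contact_force: [3.6, 7.1, 6.4]
opening: 0.0152
grip_force: 50.0
```

```bash
python3 go.py
```

```text
F [3.6 7.1 6.4] grip 49.98206656426191 0.015190488692518765 t 9.15 q [-0.34  1.06  0.64 -0.37  1.94  0.9 ] p [ 0.6162 -0.2527  0.1171] [179.8  34.8  16.1]
```

Emit:
step_arm --increments '[{"delta_pos": [0, -0.1, 0], "dr": [0, 0, 0], "fingers": 1}, {"delta_pos": [0, -0.2, 0], "dr": [0, 0, 0], "fingers": 1}, {"delta_pos": [0, -0.3, 0], "dr": [0, 0, 0], "fingers": 1}, {"delta_pos": [0, -0.3, 0], "dr": [0, 0, 0], "fingers": 1}, {"delta_pos": [0, -0.3, 0], "dr": [0, 0, 0], "fingers": 1}]'

```text
time: 9.78
tool_pos: [0.6149, -0.2514, 0.1157]
tool_rot: [3.138, 0.608, 0.279]
contact_force: [4.8, 3.0, 3.2]
opening: 0.0151
grip_force: 50.0
```

```bash
python3 go.py
```

```text
F [4.8 3.  3.2] grip 49.99884456396103 0.01507097084343552 t 9.775 q [-0.34  1.06  0.65 -0.37  1.93  0.9 ] p [ 0.6149 -0.2514  0.1157] [179.8  34.8  16. ]
```

Emit:
step_arm --increments '[{"delta_pos": [0, -0.1, 0], "dr": [0, 0, 0], "fingers": 1}, {"delta_pos": [0.1, -0.15, 0], "dr": [0, 0, 0], "fingers": 1}, {"delta_pos": [0.25, -0.15, 0.1], "dr": [0, 0, 0], "fingers": 1}, {"delta_pos": [0.35, -0.15, 0.12], "dr": [0, 0, 0], "fingers": 1}, {"delta_pos": [0.35, -0.15, 0.12], "dr": [0, 0, 0], "fingers": 1}]'

```text
time: 10.4
tool_pos: [0.6164, -0.2507, 0.1131]
tool_rot: [3.135, 0.608, 0.277]
contact_force: [4.3, -3.0, 4.2]
opening: 0.015
grip_force: 50.0
```

```bash
python3 go.py
```

```text
F [ 4.3 -3.   4.2] grip 49.983523450791836 0.015020793939265049 t 10.4 q [-0.34  1.06  0.64 -0.37  1.93  0.91] p [ 0.6164 -0.2507  0.1131] [179.6  34.9  15.9]
```

Emit:
step_arm --increments '[{"delta_pos": [0.1, 0.05, 0], "dr": [0, 0, 0], "fingers": 1}, {"delta_pos": [0.2, 0.05, 0.05], "dr": [0, 0, 0], "fingers": 1}, {"delta_pos": [0.3, 0.05, 0.1], "dr": [0, 0, 0], "fingers": 1}, {"delta_pos": [0.4, 0.05, 0.12], "dr": [0, 0, 0], "fingers": 1}, {"delta_pos": [0.4, 0.05, 0.12], "dr": [0, 0, 0], "fingers": 1}]'

```text
time: 11.02
tool_pos: [0.6191, -0.2498, 0.1093]
tool_rot: [3.137, 0.609, 0.279]
contact_force: [4.6, -4.5, 4.5]
opening: 0.0152
grip_force: 50.0
```

```bash
python3 go.py
```

```text
F [ 4.6 -4.5  4.5] grip 49.982156585901976 0.015233561128211977 t 11.025 q [-0.34  1.07  0.63 -0.37  1.93  0.91] p [ 0.6191 -0.2498  0.1093] [179.7  34.9  16. ]
```

Emit:
step_arm --increments '[{"delta_pos": [0.15, 0.05, 0.05], "dr": [0, 0, 0], "fingers": 1}, {"delta_pos": [0.3, 0.1, 0.1], "dr": [0, 0, 0], "fingers": 1}, {"delta_pos": [0.45, 0.1, 0.15], "dr": [0, 0, 0], "fingers": 1}, {"delta_pos": [0.6, 0.1, 0.2], "dr": [0, 0, 0], "fingers": 1}, {"delta_pos": [0.6, 0.1, 0.2], "dr": [0, 0, 0], "fingers": 1}]'

```text
time: 11.65
tool_pos: [0.6197, -0.2497, 0.1084]
tool_rot: [3.139, 0.617, 0.275]
contact_force: [-12.8, -0.7, 20.1]
opening: 0.0151
grip_force: 50.0
```

```bash
python3 go.py
```

```text
F [-12.8  -0.7  20.1] grip 49.974314561113715 0.015062826995366724 t 11.65 q [-0.34  1.08  0.61 -0.37  1.95  0.91] p [ 0.6197 -0.2497  0.1084] [179.8  35.4  15.8]
```

Emit:
step_arm --increments '[{"delta_pos": [-0.3, 0, -0.1], "dr": [0, 0, 0], "fingers": 1}, {"delta_pos": [-0.45, 0, -0.15], "dr": [0, 0, 0], "fingers": 1}, {"delta_pos": [-0.45, 0, -0.15], "dr": [0, 0, 0], "fingers": 0.5}, {"delta_pos": [-0.45, 0, -0.15], "dr": [0, 0, 0], "fingers": 0}, {"delta_pos": [-0.45, 0, -0.15], "dr": [0, 0, 0], "fingers": -0.5}]' --newtons 50

```text
time: 12.28
tool_pos: [0.6198, -0.2497, 0.107]
tool_rot: [3.14, 0.61, 0.28]
contact_force: [0.2, -0.7, -0.6]
opening: 0.0384
grip_force: 0.0
```

Emit:
step_arm --increments '[{"delta_pos": [0, 0, 0], "dr": [0, 0, 0], "fingers": -1}, {"delta_pos": [0, 0, 0], "dr": [0, 0, 0], "fingers": -1}, {"delta_pos": [0, 0, 0], "dr": [0, 0, 0], "fingers": -1}, {"delta_pos": [0, 0, 0], "dr": [0, 0, 0], "fingers": -1}, {"delta_pos": [0, 0, 0], "dr": [0, 0, 0], "fingers": -1}]'

```text
time: 12.9
tool_pos: [0.6201, -0.25, 0.108]
tool_rot: [3.138, 0.609, 0.279]
contact_force: [-0.5, 0.2, -0.3]
opening: 0.0882
grip_force: 0.0
```

```bash
sed -i 's/D=.0525;LAT=-.002/D=.0556;LAT=0/' geo.py; python3 go.py
python3 - <<'E'
from h import *;from geo import seat
im=[]
for n in("side","top"):
    c=proj(n,seat(.1)).astype(int);p=crop(np.ascontiguousarray(viewer.read_camera(n)[:,:,::-1]),c,28,400);q=lambda X:tuple(int(v) for v in (proj(n,X)-c+28.5)*400/56)
    p=cv2.convertScaleAbs(p,alpha=1.6)
    for l in(0,.2):cv2.circle(p,q(seat(l)),3,(0,0,255),1)
    im.append(p)
cv2.imwrite("pics/c7.png",np.hstack(im))
E
```

```text
F [-0.5  0.2 -0.3] grip 0.0 0.08824353452734306 t 12.9 q [-0.34  1.07  0.63 -0.37  1.93  0.91] p [ 0.6201 -0.25    0.108 ] [179.8  34.9  16. ]
```

View pics/c7.png

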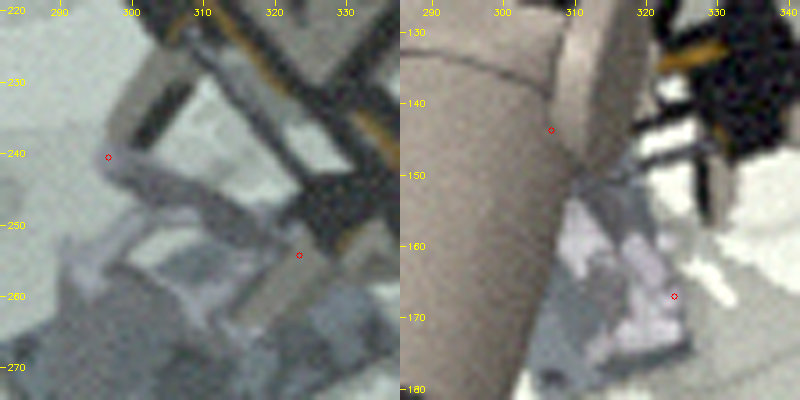

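The side view shows the butt at (297,240), on the predicted seat point, with the fingers open. The drift is seated. Next is the retreat.

```bash
cat > d.py <<'E'
import sys
from go import *; from geo import seat
# args: groups "l,h,up,phi" relative to seat
for a in sys.argv[1:]:
    l,h,u,ph=map(float,a.split(","));g=seat(l,h,u);print(g,*delta(g,16.2,ph))
E
python3 d.py .108,0,.08,-35 .25,.06,0,0 .30,0,0,35
python3 - <<'E'
from kin import *;from geo import seat
q=robot.observe()["qpos"]
for g,ph in((seat(.108,0,.08),-35),(seat(.108,0,.07),-25),(seat(.25,.06),0),(seat(.3),35),(seat(.178),35),([.572,.275,.27],0),([.572,.275,.23],0)):print(ik(g,tool(16.2,ph),q))
E
```

```text
[ 0.6301 -0.2469  0.2035] [-4.61  0.01 -6.56] [ 0.1 -0.1 -0.2]
[ 0.5991 -0.2559  0.2742] [-10.23   0.03 -10.85] [ 0.1 34.9 -0.1]
[ 0.5244 -0.2776  0.2807] [-16.29   0.04  -7.83] [ 0.2 69.9 -0.1]
(array([-0.35,  1.27,  0.04, -0.47,  2.27,  0.71]), np.float64(0.0281))
(array([-0.39,  1.05,  0.48, -0.29,  1.95,  0.84]), np.float64(0.0))
(array([-0.53,  0.65,  0.97, -0.  ,  1.53,  0.76]), np.float64(0.0))
(array([-0.88,  0.31,  1.63,  0.66,  1.04,  0.12]), np.float64(0.0))
(array([-0.75,  0.49,  1.66,  0.75,  0.81,  0.05]), np.float64(0.0))
(array([ 0.32,  0.6 ,  1.06, -0.  ,  1.48,  1.61]), np.float64(0.0))
(array([ 0.32,  0.62,  1.14, -0.  ,  1.38,  1.61]), np.float64(0.0))
```

Emit:
step_arm --increments '[{"delta_pos": [-1.5, 0, -2.1], "dr": [0, 0, 0], "fingers": -1}, {"delta_pos": [-2.9, 0, -4.1], "dr": [0, 2, 0], "fingers": -1}, {"delta_pos": [-4.6, 0, -6.6], "dr": [0, 8, 0], "fingers": -1}, {"delta_pos": [-7.5, 0, -9.5], "dr": [0, 18, 0], "fingers": -1}, {"delta_pos": [-10.2, 0, -10.9], "dr": [0, 28, 0], "fingers": -1}]'

```text
time: 13.62
tool_pos: [0.6003, -0.2555, 0.2582]
tool_rot: [3.136, 0.112, 0.281]
contact_force: [0.8, -0.5, -0.5]
opening: 0.0923
grip_force: 0.0
```

```bash
python3 go.py; python3 d.py .30,.03,0,35 .30,0,0,35
```

```text
F [ 0.8 -0.5 -0.5] grip 0.0 0.09231795053082509 t 13.625 q [-0.48  0.63  0.98 -0.08  1.62  0.81] p [ 0.6003 -0.2555  0.2582] [179.7   6.4  16.1]
[ 0.548  -0.2707  0.298 ] [-4.62  0.02 -1.94] [ 0.3 41.4  0. ]
[ 0.5244 -0.2776  0.2807] [-6.87  0.02  0.06] [ 0.3 41.4  0. ]
```

Emit:
step_arm --increments '[{"delta_pos": [-3, 0, -3], "dr": [0, 9, 0], "fingers": -1}, {"delta_pos": [-5, 0, -3], "dr": [0, 18, 0], "fingers": -1}, {"delta_pos": [-6.5, 0, -2], "dr": [0, 28, 0], "fingers": -1}, {"delta_pos": [-6.9, 0, -1], "dr": [0, 38, 0], "fingers": -1}, {"delta_pos": [-6.9, 0, 0], "dr": [0.3, 41.4, 0], "fingers": -1}]'

```text
time: 14.25
tool_pos: [0.5318, -0.275, 0.2639]
tool_rot: [-3.139, -0.605, 0.278]
contact_force: [0.6, 0.9, 0.7]
opening: 0.0918
grip_force: 0.0
```

```bash
python3 go.py; python3 d.py .24,0,0,35 .178,0,0,35
```

```text
F [0.6 0.9 0.7] grip 0.0 0.09183776523958398 t 14.25 q [-0.9   0.28  1.66  0.65  1.04  0.1 ] p [ 0.5318 -0.275   0.2639] [-179.8  -34.6   15.9]
[ 0.5574 -0.268   0.2316] [0.36 0.04 6.04] [ 0.   0.4 -0.2]
[ 0.5915 -0.2581  0.1808] [ 0.39  0.04 12.24] [ 0.   0.4 -0.2]
```

Emit:
step_arm --increments '[{"delta_pos": [0.2, 0, 4], "dr": [0, 0.4, 0], "fingers": -1}, {"delta_pos": [0.4, 0, 8], "dr": [0, 0.4, 0], "fingers": -1}, {"delta_pos": [0.4, 0, 12.2], "dr": [0, 0.4, 0], "fingers": -1}, {"delta_pos": [0.4, 0, 12.2], "dr": [0, 0.4, 0], "fingers": -1}, {"delta_pos": [0.4, 0, 12.2], "dr": [0, 0.4, 0], "fingers": -1}]'

```text
time: 14.88
tool_pos: [0.6032, -0.2545, 0.1668]
tool_rot: [-3.14, -0.61, 0.282]
contact_force: [-0.3, 0.2, 0.3]
opening: 0.0919
grip_force: 0.0
```

```bash
python3 go.py; python3 d.py .178,0,0,35
```

```text
F [-0.3  0.2  0.3] grip 0.0 0.09190388996267047 t 14.875 q [-0.77  0.47  1.68  0.75  0.81  0.04] p [ 0.6032 -0.2545  0.1668] [-179.9  -34.9   16.2]
[ 0.5915 -0.2581  0.1808] [-0.2   0.02  0.03] [-0.1  0.1 -0. ]
```

Within 2 mm of the target. I'll grip at 60 N.

Emit:
step_arm --increments '[{"delta_pos": [-0.2, 0, 0], "dr": [0, 0, 0], "fingers": 1}, {"delta_pos": [-0.2, 0, 0], "dr": [0, 0, 0], "fingers": 1}, {"delta_pos": [-0.2, 0, 0], "dr": [0, 0, 0], "fingers": 1}, {"delta_pos": [-0.2, 0, 0], "dr": [0, 0, 0], "fingers": 1}, {"delta_pos": [-0.2, 0, 0], "dr": [0, 0, 0], "fingers": 1}]' --newtons 60

```text
time: 15.5
tool_pos: [0.6016, -0.2546, 0.1646]
tool_rot: [-3.139, -0.609, 0.281]
contact_force: [0.2, 0.4, -0.4]
opening: 0.0464
grip_force: 0.0
```

Emit:
step_arm --increments '[{"delta_pos": [0, 0, 0], "dr": [0, 0, 0], "fingers": 1}, {"delta_pos": [0, 0, 0], "dr": [0, 0, 0], "fingers": 1}, {"delta_pos": [0, 0, 0], "dr": [0, 0, 0], "fingers": 1}, {"delta_pos": [0, 0, 0], "dr": [0, 0, 0], "fingers": 1}, {"delta_pos": [0, 0, 0], "dr": [0, 0, 0], "fingers": 1}]'

```text
time: 16.12
tool_pos: [0.6017, -0.2548, 0.1645]
tool_rot: [-3.139, -0.609, 0.281]
contact_force: [0.8, -1.2, -1.0]
opening: 0.0154
grip_force: 60.0
```

```bash
python3 go.py; python3 d.py .178,0,0,35 .198,.08,0,35
```

```text
F [ 0.8 -1.2 -1. ] grip 59.996514273807406 0.015414581934038322 t 16.125 q [-0.77  0.47  1.69  0.76  0.81  0.03] p [ 0.6017 -0.2548  0.1645] [-179.9  -34.9   16.1]
[ 0.5915 -0.2581  0.1808] [ 0.06  0.04 -0.07] [-0.1  0.1 -0.1]
[ 0.6435 -0.243   0.2431] [ 8.06  0.02 -2.08] [-0.1  0.1 -0.1]
```

Emit:
step_arm --increments '[{"delta_pos": [1.2, 0, -1.6], "dr": [0, 0, 0], "fingers": 1}, {"delta_pos": [2.9, 0, -4.1], "dr": [0, 0, 0], "fingers": 1}, {"delta_pos": [5, 0, -7.5], "dr": [0, -4, 0], "fingers": 1}, {"delta_pos": [7, 0, -10], "dr": [0, -12, 0], "fingers": 1}, {"delta_pos": [7, -2, -11.5], "dr": [0, -20, 0], "fingers": 1}]'

```text
time: 16.75
tool_pos: [0.5881, -0.2391, 0.3013]
tool_rot: [3.141, -0.257, 0.28]
contact_force: [0.4, 1.5, -3.6]
opening: 0.0156
grip_force: 60.0
```

```bash
python3 go.py .575 .02 .31 16.2 0 .572 .275 .31 16.2 0
```

```text
[  5.46 -25.26   2.45] [  0.1 -14.7  -0.1]
[ 12.   -49.85   4.15] [  0.1 -14.7  -0.1]
F [ 0.4  1.5 -3.6] grip 59.99807523563504 0.015615896699081174 t 16.75 q [-0.61  0.39  1.27  0.2   1.32  0.65] p [ 0.5881 -0.2391  0.3013] [179.9 -14.7  16.1]
```

Emit:
step_arm --increments '[{"delta_pos": [1, -5, 0.5], "dr": [0, -5, 0], "fingers": 1}, {"delta_pos": [2.2, -10, 1], "dr": [0, -10, 0], "fingers": 1}, {"delta_pos": [3.3, -15, 1.5], "dr": [0, -14.7, 0], "fingers": 1}, {"delta_pos": [4.4, -20, 2], "dr": [0, -14.7, 0], "fingers": 1}, {"delta_pos": [5.5, -25.2, 2.4], "dr": [0, -14.7, 0], "fingers": 1}]'

```text
time: 17.38
tool_pos: [0.5742, 0.0226, 0.2895]
tool_rot: [-3.138, -0.002, 0.283]
contact_force: [1.1, -0.3, -2.5]
opening: 0.0153
grip_force: 60.0
```

```bash
python3 go.py .572 .275 .31 16.2 0
```

```text
[  6.84 -24.3   -0.08] [-0.2 -0.1  0. ]
F [ 1.1 -0.3 -2.5] grip 59.99725643545389 0.015347945572278926 t 17.375 q [-0.1   0.4   1.27  0.    1.48  1.19] p [0.5742 0.0226 0.2895] [-1.798e+02 -1.000e-01  1.620e+01]
```

Emit:
step_arm --increments '[{"delta_pos": [1.4, -5, 0], "dr": [0, 0, 0], "fingers": 1}, {"delta_pos": [2.8, -10, 0], "dr": [0, 0, 0], "fingers": 1}, {"delta_pos": [4.1, -15, 0], "dr": [0, 0, 0], "fingers": 1}, {"delta_pos": [5.5, -19.6, 0], "dr": [0, 0, 0], "fingers": 1}, {"delta_pos": [6.8, -24.3, 0], "dr": [0, 0, 0], "fingers": 1}]'

```text
time: 18.0
tool_pos: [0.5717, 0.2745, 0.2906]
tool_rot: [-3.139, -0.002, 0.283]
contact_force: [0.2, -0.8, -2.9]
opening: 0.0156
grip_force: 60.0
```

```bash
python3 go.py .571 .2735 .29 16.2 0
python3 - <<'E'
from m1 import *
for n,c in(("top",(173,176)),("side",(251,144))):
    im=cv2.cvtColor(cv2.imread(f"pics/raw_{n}0.png"),cv2.COLOR_BGR2GRAY).astype(float)
    w=im[c[1]-5:c[1]+6,c[0]-5:c[0]+6];k=np.clip(w-np.median(w)-12,0,None);print(n,w.astype(int).tolist());yy,xx=np.mgrid[-5:6,-5:6]
    uv=(c[0]+(k*xx).sum()/k.sum(),c[1]+(k*yy).sum()/k.sum());print(uv,[ray(n,uv,z).round(4) for z in(.083,.087)])
s=np.ascontiguousarray(viewer.read_camera("side")[:,:,::-1]);t=np.ascontiguousarray(viewer.read_camera("top")[:,:,::-1])
cv2.imwrite("pics/c8.png",cv2.convertScaleAbs(np.hstack([crop(s,(252,140),25,400),crop(t,(176,177),25,400)]),alpha=1.6))
o=robot.observe();Rg=R.from_euler("xyz",o["tool_rot"]);z=Rg.apply([0,0,1]);g=o["tool_pos"]-z*.0188
print("tip pred",g+z*.178,proj("side",g+z*.178))
E
```

```text
[-0.09  0.08  1.94] [-0.1 -0.1 -0. ]
F [ 0.2 -0.8 -2.9] grip 59.99735550954938 0.015598451470120558 t 18.0 q [0.33 0.52 1.07 0.   1.55 1.61] p [0.5717 0.2745 0.2906] [-1.799e+02 -1.000e-01  1.620e+01]
tip (array([0.69385069, 0.0729054 , 0.03088222]), np.float64(0.5654104027514109)) [0.6910913  0.07308152 0.034     ] [0.69487278 0.07030951 0.034     ] [0.68180492 0.06991511 0.085     ] [0.67872785 0.02889578 0.085     ]
butt (array([0.50176065, 0.02802801, 0.03046354]), np.float64(0.8420047116816534)) [0.49836724 0.02839302 0.034     ] [0.50390307 0.02497392 0.034     ] [0.49585222 0.02679673 0.085     ] [ 0.49546981 -0.01460909  0.085     ]
pin (array([0.57224844, 0.27521896, 0.07977546]), np.float64(0.3987235285666486)) [0.57549327 0.28494795 0.034     ] [0.58425751 0.32136492 0.034     ] [0.57026842 0.27433761 0.085     ] [0.57257941 0.26981316 0.085     ]
rest [ 0.63617557 -0.2451352   0.28337624] 16.23626245330027 [-0.2 -0.1  0.2 -0.9  0.9 -0.4  0.2 -0.5 -2.2 -1.9 -0.8  1.9  0.1 -0.4]
top [[51, 47, 48, 51, 54, 50, 49, 47, 48, 48, 52], [45, 46, 50, 52, 46, 46, 51, 48, 44, 46, 53],
[... 580 characters left out ...]
5, 118, 119, 122, 122, 118, 121], [49, 49, 49, 65, 80, 80, 85, 84, 81, 81, 70], [57, 59, 50, 55, 57, 56, 52, 56, 56, 52, 55], [48, 56, 54, 53, 59, 56, 58, 53, 54, 56, 55], [50, 59, 54, 55, 71, 84, 87, 73, 53, 58, 60], [64, 53, 55, 61, 84, 112, 111, 99, 56, 54, 57], [56, 58, 53, 57, 81, 104, 102, 83, 55, 55, 57], [54, 60, 56, 57, 57, 57, 62, 59, 56, 57, 58], [54, 55, 56, 56, 47, 52, 56, 56, 58, 60, 55], [60, 52, 54, 53, 58, 60, 54, 52, 57, 58, 63], [58, 54, 59, 56, 52, 52, 56, 52, 58, 52, 58]]
(np.float64(252.5289747399703), np.float64(141.15156017830608)) [array([0.5807, 0.2871, 0.083 ]), array([0.5798, 0.283 , 0.087 ])]
tip pred [0.57079015 0.27843658 0.13082785] [250.31749472 133.80151379]
```

```bash
python3 go.py .571 .273 .281 16.2 0
```

```text
[-0.11  0.47  2.78] [-0.3 -0.1  0.3]
F [ 1.  -0.5 -1.9] grip 59.998880038037896 0.015541086546969752 t 18.1 q [0.33 0.52 1.07 0.   1.55 1.61] p [0.5708 0.2777 0.29  ] [-1.797e+02 -1.000e-01  1.650e+01]
```

Emit:
step_arm --increments '[{"delta_pos": [-0.1, 0.2, 1], "dr": [0, 0, 0], "fingers": 1}, {"delta_pos": [-0.1, 0.45, 2], "dr": [-0.2, 0, 0.2], "fingers": 1}, {"delta_pos": [-0.1, 0.45, 2.7], "dr": [-0.2, 0, 0.2], "fingers": 1}, {"delta_pos": [-0.1, 0.45, 2.7], "dr": [-0.2, 0, 0.2], "fingers": 1}, {"delta_pos": [-0.1, 0.45, 2.7], "dr": [-0.2, 0, 0.2], "fingers": 1}]'

```text
time: 18.73
tool_pos: [0.5729, 0.2681, 0.2646]
tool_rot: [3.14, -0.004, 0.279]
contact_force: [-0.2, 0.4, -2.0]
opening: 0.0158
grip_force: 60.0
```

```bash
python3 go.py .571 .273 .281 16.2 0
python3 - <<'E'
from h import *
s=np.ascontiguousarray(viewer.read_camera("side")[:,:,::-1])
o=robot.observe();Rg=R.from_euler("xyz",o["tool_rot"]);z=Rg.apply([0,0,1]);g=o["tool_pos"]-z*.0188
print("tip pred",g+z*.178,proj("side",g+z*.178),proj("top",g+z*.178),"pin pred",proj("side",[.571,.273,.085]))
cv2.imwrite("pics/c9.png",cv2.convertScaleAbs(crop(s,(252,137),20,560),alpha=1.6))
E
python3 go.py .571 .273 .281 16.2 0
```

```text
[-0.05 -0.53  0.24] [ 0.1 -0.2 -0.2]
F [-0.2  0.4 -2. ] grip 59.99834711663425 0.015833134476246912 t 18.725 q [ 0.32  0.52  1.13 -0.    1.48  1.61] p [0.5729 0.2681 0.2646] [179.9  -0.2  16. ]
tip pred [0.57363857 0.26823478 0.10555674] [251.79717484 140.46883485] [173.68899793 174.49330402] pin pred [250.89731385 143.70267168]
[-0.05 -0.51  0.25] [ 0.1 -0.2 -0.2]
F [ 1.  -0.3 -2. ] grip 59.99833518639207 0.015488589507813908 t 18.775 q [ 0.32  0.52  1.13 -0.    1.48  1.61] p [0.5729 0.2682 0.2648] [179.9  -0.3  16. ]
```

View pics/c9.png

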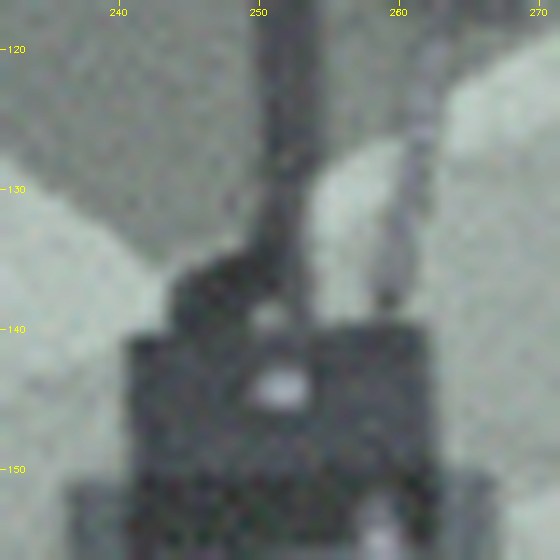

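Last look: the nose column is centred at x≈252.2 with its end near row 141. The pin top is at (251.6,144.2). The tip still needs about 5 mm towards +y, which I'll do before going down.

Emit:
step_arm --increments '[{"delta_pos": [0, -0.3, 0], "dr": [0, 0, 0], "fingers": 1}, {"delta_pos": [0, -0.57, 0], "dr": [0, -0.2, 0], "fingers": 1}, {"delta_pos": [0, -0.57, 0.5], "dr": [0, -0.2, 0], "fingers": 1}, {"delta_pos": [0, -0.57, 1], "dr": [0, -0.2, 0], "fingers": 1}, {"delta_pos": [0, -0.57, 1], "dr": [0, -0.2, 0], "fingers": 1}]'

```text
time: 19.4
tool_pos: [0.5708, 0.2737, 0.2534]
tool_rot: [3.14, 0.002, 0.279]
contact_force: [0.1, -0.9, -1.4]
opening: 0.0155
grip_force: 60.0
```

Emit:
step_arm --increments '[{"delta_pos": [0, 0, 0.2], "dr": [0, 0, 0], "fingers": 1}, {"delta_pos": [0, 0, 0.4], "dr": [0, 0, 0], "fingers": 1}, {"delta_pos": [0, 0, 0.4], "dr": [0, 0, 0], "fingers": 1}, {"delta_pos": [0, 0, 0.4], "dr": [0, 0, 0], "fingers": 1}, {"delta_pos": [0, 0, 0.4], "dr": [0, 0, 0], "fingers": 1}]'

```text
time: 20.02
tool_pos: [0.5712, 0.2739, 0.2504]
tool_rot: [3.14, -0.0, 0.279]
contact_force: [-0.2, 0.4, -1.8]
opening: 0.0155
grip_force: 60.0
```

```bash
cat > tip.py <<'E'
from h import *
o=robot.observe();Rg=R.from_euler("xyz",o["tool_rot"]);z=Rg.apply([0,0,1]);print("tip",(o["tool_pos"]+z*.1592).round(4),"F",o["contact_force"].round(1),"T",o["torque"].round(2),o["time"])
E
python3 tip.py; python3 go.py .5715 .2738 .23 16.2 0
```

```text
tip [0.5713 0.2737 0.0912] F [-0.2  0.4 -1.8] T [ 0.02  0.03 -0.01] 20.025
[0.03 0.01 3.92] [ 0.1 -0.  -0.2]
F [-0.2  0.4 -1.8] grip 59.99833767302334 0.015459018954802175 t 20.025 q [ 0.33  0.53  1.15 -0.    1.45  1.62] p [0.5712 0.2739 0.2504] [179.9  -0.   16. ]
```

Emit:
step_arm --increments '[{"delta_pos": [0, 0, 0.3], "dr": [0, 0, 0], "fingers": 1}, {"delta_pos": [0, 0, 0.6], "dr": [0, 0, 0], "fingers": 1}, {"delta_pos": [0, 0, 0.9], "dr": [0, 0, 0], "fingers": 1}, {"delta_pos": [0, 0, 1.2], "dr": [0, 0, 0], "fingers": 1}, {"delta_pos": [0, 0, 1.2], "dr": [0, 0, 0], "fingers": 1}]'

```text
time: 20.65
tool_pos: [0.5713, 0.2739, 0.2396]
tool_rot: [3.14, -0.002, 0.279]
contact_force: [-1.3, 0.0, 5.2]
opening: 0.0156
grip_force: 60.0
```

```bash
python3 tip.py
```

```text
tip [0.5716 0.2738 0.0804] F [-1.3  0.   5.2] T [-0.12  0.4   0.04] 20.65
```

Emit:
step_arm --increments '[{"delta_pos": [0, 0, 0.2], "dr": [0, 0, 0], "fingers": 1}, {"delta_pos": [0, 0, 0.4], "dr": [0, 0, 0], "fingers": 1}, {"delta_pos": [0, 0, 0.6], "dr": [0, 0, 0], "fingers": 1}, {"delta_pos": [0, 0, 0.8], "dr": [0, 0, 0], "fingers": 1}, {"delta_pos": [0, 0, 0.8], "dr": [0, 0, 0], "fingers": 1}]'

```text
time: 21.28
tool_pos: [0.5714, 0.2739, 0.2318]
tool_rot: [3.14, -0.002, 0.279]
contact_force: [-1.1, -0.7, 6.5]
opening: 0.0149
grip_force: 60.0
```

```bash
python3 tip.py
```

```text
tip [0.5717 0.2739 0.0726] F [-1.1 -0.7  6.5] T [-0.13  0.43  0.02] 21.275
```

Emit:
step_arm --increments '[{"delta_pos": [0, 0, 0.3], "dr": [0, 0, 0], "fingers": 1}, {"delta_pos": [0, 0, 0.6], "dr": [0, 0, 0], "fingers": 1}, {"delta_pos": [0, 0, 0.9], "dr": [0, 0, 0], "fingers": 1}, {"delta_pos": [0, 0, 1.2], "dr": [0, 0, 0], "fingers": 1}, {"delta_pos": [0, 0, 1.4], "dr": [0, 0, 0], "fingers": 1}]'

```text
time: 21.9
tool_pos: [0.5715, 0.274, 0.218]
tool_rot: [3.141, -0.003, 0.279]
contact_force: [-2.2, -0.8, 7.5]
opening: 0.0155
grip_force: 60.0
```

```bash
python3 tip.py
```

```text
tip [0.5719 0.2739 0.0588] F [-2.2 -0.8  7.5] T [-0.2   0.62 -0.02] 21.9
```

Emit:
step_arm --increments '[{"delta_pos": [0, 0, 0.15], "dr": [0, 0, 0], "fingers": 1}, {"delta_pos": [0, 0, 0.3], "dr": [0, 0, 0], "fingers": 1}, {"delta_pos": [0, 0, 0.4], "dr": [0, 0, 0], "fingers": 1}, {"delta_pos": [0, 0, 0.5], "dr": [0, 0, 0], "fingers": 1}, {"delta_pos": [0, 0, 0.5], "dr": [0, 0, 0], "fingers": 1}]'

```text
time: 22.52
tool_pos: [0.5717, 0.274, 0.2143]
tool_rot: [3.141, -0.004, 0.279]
contact_force: [-2.3, -0.7, 12.5]
opening: 0.0156
grip_force: 60.0
```

```bash
python3 tip.py
```

```text
tip [0.5723 0.274  0.0551] F [-2.3 -0.7 12.5] T [-0.32  0.91 -0.01] 22.525
```

Emit:
step_arm --increments '[{"delta_pos": [0, 0, 0.1], "dr": [0, 0, 0], "fingers": 1}, {"delta_pos": [0, 0, 0.2], "dr": [0, 0, 0], "fingers": 1}, {"delta_pos": [0, 0, 0.3], "dr": [0, 0, 0], "fingers": 1}, {"delta_pos": [0, 0, 0.3], "dr": [0, 0, 0], "fingers": 1}, {"delta_pos": [0, 0, 0.3], "dr": [0, 0, 0], "fingers": 1}]'

```text
time: 23.15
tool_pos: [0.5724, 0.2743, 0.214]
tool_rot: [3.141, -0.008, 0.279]
contact_force: [-4.2, -1.7, 24.5]
opening: 0.0155
grip_force: 60.0
```

```bash
python3 tip.py
```

```text
tip [0.5737 0.2745 0.0548] F [-4.2 -1.7 24.5] T [-0.54  1.43  0.04] 23.15
```

The force rose to 24 N with no further travel and the tip at about 55 mm, so the pin is on its stop. I'll withdraw straight up.

Emit:
step_arm --increments '[{"delta_pos": [0, 0, -0.6], "dr": [0, 0, 0], "fingers": 1}, {"delta_pos": [0, 0, -2], "dr": [0, 0, 0], "fingers": 1}, {"delta_pos": [0, 0, -4.5], "dr": [0, 0, 0], "fingers": 1}, {"delta_pos": [0, 0, -7.5], "dr": [0, 0, 0], "fingers": 1}, {"delta_pos": [0, 0, -10], "dr": [0, 0, 0], "fingers": 1}]'

```text
time: 23.78
tool_pos: [0.5712, 0.274, 0.3095]
tool_rot: [3.14, -0.0, 0.279]
contact_force: [-0.1, -0.1, -2.1]
opening: 0.0155
grip_force: 60.0
```

```bash
python3 go.py .575 .02 .32 16.2 0;python3 tip.py
```

```text
[-6.63 24.52  0.85] [ 0.1 -0.  -0.2]
F [-0.1 -0.1 -2.1] grip 59.99870334751904 0.015480609628065899 t 23.775 q [ 0.33  0.51  1.03 -0.    1.6   1.62] p [0.5712 0.274  0.3095] [179.9  -0.   16. ]
tip [0.5713 0.2738 0.1503] F [-0.1 -0.1 -2.1] T [ 0.01 -0.01 -0.02] 23.775
```

Emit:
step_arm --increments '[{"delta_pos": [-1.4, 5, 0], "dr": [0, 0, 0], "fingers": 1}, {"delta_pos": [-2.8, 10, 0], "dr": [0, 0, 0], "fingers": 1}, {"delta_pos": [-4.1, 15, 0], "dr": [0, 0, 0], "fingers": 1}, {"delta_pos": [-5.5, 20, 0], "dr": [0, 0, 0], "fingers": 1}, {"delta_pos": [-6.6, 24.5, 0], "dr": [0, 0, 0], "fingers": 1}]'

```text
time: 24.4
tool_pos: [0.575, 0.0184, 0.3087]
tool_rot: [3.14, 0.0, 0.279]
contact_force: [0.7, -0.2, -2.5]
opening: 0.0149
grip_force: 60.0
```

```bash
python3 d.py .178,0,.13,15
```

```text
[ 0.5915 -0.2581  0.3108] [-5.53 27.03  1.64] [ 0.1 15.  -0.2]
```

Emit:
step_arm --increments '[{"delta_pos": [-1.1, 5.4, 0], "dr": [0, 2, 0], "fingers": 1}, {"delta_pos": [-2.2, 11, 0], "dr": [0, 4, 0], "fingers": 1}, {"delta_pos": [-3.3, 16, 0], "dr": [0, 8, 0], "fingers": 1}, {"delta_pos": [-4.4, 21.5, 0.8], "dr": [0, 12, 0], "fingers": 1}, {"delta_pos": [-5.5, 27, 1.6], "dr": [0, 15, 0], "fingers": 1}]'

```text
time: 25.02
tool_pos: [0.5964, -0.2563, 0.293]
tool_rot: [3.14, -0.264, 0.279]
contact_force: [0.9, 0.0, -2.5]
opening: 0.0158
grip_force: 60.0
```

```bash
python3 d.py .178,0,.10,35
```

```text
[ 0.5915 -0.2581  0.2808] [-0.18  0.03  2.81] [ 0.2 19.9 -0.2]
```

Emit:
step_arm --increments '[{"delta_pos": [0, 0, 0], "dr": [0, 9, 0], "fingers": 1}, {"delta_pos": [-0.1, 0, 0.5], "dr": [0, 18, 0], "fingers": 1}, {"delta_pos": [-0.2, 0, 1.8], "dr": [0, 20, 0], "fingers": 1}, {"delta_pos": [-0.2, 0, 2.8], "dr": [0, 20, 0], "fingers": 1}, {"delta_pos": [-0.2, 0, 2.8], "dr": [0, 20, 0], "fingers": 1}]'

```text
time: 25.65
tool_pos: [0.602, -0.2527, 0.2646]
tool_rot: [3.141, -0.609, 0.28]
contact_force: [0.6, 0.6, -1.5]
opening: 0.0153
grip_force: 60.0
```

```bash
python3 d.py .194,.02,0,35 .186,.006,0,35 .182,.001,0,35;python3 go.py
```

```text
[ 0.5985 -0.2561  0.2054] [-3.74  0.23  6.49] [ 0.1  0.1 -0.1]
[ 0.5919 -0.258   0.1908] [-5.14  0.22  7.3 ] [ 0.1  0.1 -0.1]
[ 0.5901 -0.2585  0.1847] [-5.64  0.22  7.69] [ 0.1  0.1 -0.1]
F [ 0.6  0.6 -1.5] grip 59.998979615047574 0.015279687918090892 t 25.65 q [-0.76  0.36  1.56  0.63  0.99  0.24] p [ 0.602  -0.2527  0.2646] [180.  -34.9  16.1]
```

Emit:
step_arm --increments '[{"delta_pos": [-1.9, 0.2, 3.2], "dr": [0, 0, 0], "fingers": 1}, {"delta_pos": [-3.7, 0.2, 6.5], "dr": [0, 0, 0], "fingers": 1}, {"delta_pos": [-4.4, 0.2, 6.9], "dr": [0, 0, 0], "fingers": 1}, {"delta_pos": [-4.9, 0.2, 7.2], "dr": [0, 0, 0], "fingers": 1}, {"delta_pos": [-4.9, 0.2, 7.2], "dr": [0, 0, 0], "fingers": 1}]'

```text
time: 26.28
tool_pos: [0.6039, -0.2553, 0.1796]
tool_rot: [3.138, -0.612, 0.281]
contact_force: [-0.6, 0.5, -2.7]
opening: 0.0155
grip_force: 60.0
```

```bash
python3 d.py .182,.001,0,35;python3 go.py
```

```text
[ 0.5901 -0.2585  0.1847] [-0.86 -0.08  0.65] [ 0.3 -0.1 -0.1]
F [-0.6  0.5 -2.7] grip 59.99901669099927 0.015490109155824938 t 26.275 q [-0.76  0.45  1.67  0.74  0.83  0.07] p [ 0.6039 -0.2553  0.1796] [179.8 -35.1  16.1]
```

Next, slowly down onto the forks.

Emit:
step_arm --increments '[{"delta_pos": [-0.25, 0, 0.2], "dr": [0, 0, 0], "fingers": 1}, {"delta_pos": [-0.5, 0, 0.35], "dr": [0, 0, 0], "fingers": 1}, {"delta_pos": [-0.7, 0, 0.5], "dr": [0, 0, 0], "fingers": 1}, {"delta_pos": [-0.8, 0, 0.6], "dr": [0, 0, 0], "fingers": 1}, {"delta_pos": [-0.8, 0, 0.6], "dr": [0, 0, 0], "fingers": 1}]'

```text
time: 26.9
tool_pos: [0.6004, -0.2556, 0.1686]
tool_rot: [3.14, -0.611, 0.28]
contact_force: [0.2, 0.2, -2.0]
opening: 0.0155
grip_force: 60.0
```

```bash
python3 d.py .178,0,0,35;python3 go.py
```

```text
[ 0.5915 -0.2581  0.1808] [-0.06 -0.01  0.35] [ 0.2  0.  -0.1]
F [ 0.2  0.2 -2. ] grip 59.99877294525504 0.015503824810655327 t 26.9 q [-0.77  0.46  1.69  0.75  0.81  0.04] p [ 0.6004 -0.2556  0.1686] [179.9 -35.   16. ]
```

Emit:
step_arm --increments '[{"delta_pos": [-0.1, 0, 0.1], "dr": [0, 0, 0], "fingers": 1}, {"delta_pos": [-0.15, 0, 0.2], "dr": [0, 0, 0], "fingers": 1}, {"delta_pos": [-0.15, 0, 0.3], "dr": [0, 0, 0], "fingers": 1}, {"delta_pos": [-0.15, 0, 0.4], "dr": [0, 0, 0], "fingers": 1}, {"delta_pos": [-0.15, 0, 0.4], "dr": [0, 0, 0], "fingers": 1}]'

```text
time: 27.52
tool_pos: [0.6017, -0.255, 0.1647]
tool_rot: [3.141, -0.611, 0.28]
contact_force: [1.4, 2.9, 0.5]
opening: 0.0155
grip_force: 60.0
```

```bash
python3 d.py .178,0,0,35;python3 go.py
```

```text
[ 0.5915 -0.2581  0.1808] [ 0.05  0.02 -0.05] [ 0.1 -0.  -0.1]
F [1.4 2.9 0.5] grip 59.99957618303597 0.015475231716492878 t 27.525 q [-0.77  0.47  1.69  0.76  0.8   0.03] p [ 0.6017 -0.255   0.1647] [179.9 -35.   16. ]
```

Emit:
step_arm --increments '[{"delta_pos": [0, 0, 0], "dr": [0, 0, 0], "fingers": 0.6}, {"delta_pos": [0, 0, 0], "dr": [0, 0, 0], "fingers": 0.2}, {"delta_pos": [0, 0, 0], "dr": [0, 0, 0], "fingers": -0.4}, {"delta_pos": [0, 0, 0], "dr": [0, 0, 0], "fingers": -1}, {"delta_pos": [0, 0, 0], "dr": [0, 0, 0], "fingers": -1}]'

```text
time: 28.15
tool_pos: [0.6015, -0.2555, 0.1646]
tool_rot: [3.14, -0.611, 0.28]
contact_force: [-0.4, 1.4, -0.5]
opening: 0.0537
grip_force: 0.0
```

Emit:
step_arm --increments '[{"delta_pos": [0, 0, 0], "dr": [0, 0, 0], "fingers": -1}, {"delta_pos": [0, 0, 0], "dr": [0, 0, 0], "fingers": -1}, {"delta_pos": [0, 0, -2], "dr": [0, 0, 0], "fingers": -1}, {"delta_pos": [0, 0, -5], "dr": [0, 0, 0], "fingers": -1}, {"delta_pos": [0, 0, -8], "dr": [0, 0, 0], "fingers": -1}]'

```text
time: 28.78
tool_pos: [0.5564, -0.2682, 0.2319]
tool_rot: [3.139, -0.611, 0.28]
contact_force: [-0.1, -0.2, -0.1]
opening: 0.092
grip_force: 0.0
```

Emit:
step_arm --increments '[{"delta_pos": [0, 0, -4], "dr": [0, 0, 0], "fingers": -1}, {"delta_pos": [0, 0, -8], "dr": [0, 0, 0], "fingers": -1}, {"delta_pos": [0, 0, -10], "dr": [0, 0, 0], "fingers": -1}, {"delta_pos": [0, 0, -10], "dr": [0, 0, 0], "fingers": -1}, {"delta_pos": [0, 0, -10], "dr": [0, 0, 0], "fingers": -1}]'

```text
time: 29.4
tool_pos: [0.5019, -0.2833, 0.3117]
tool_rot: [3.141, -0.61, 0.279]
contact_force: [0.3, 0.0, -1.0]
opening: 0.0918
grip_force: 0.0
```

```bash
python3 go.py
python3 - <<'E'
from h import *;from geo import seat
# compare with the seated picture: crop around the butt, as numbers; full picture saved
s=viewer.read_camera("side")[:,:,::-1];cv2.imwrite("pics/raw_end.png",s)
s0=cv2.imread("pics/raw_side0.png")
print("butt",proj("side",seat(.2)),"tip",proj("side",seat(0)))
d=np.abs(s.astype(int)-s0.astype(int)).max(2)[234:262,288:334]>30
for r in d:print("".join(".#"[int(v)] for v in r))
E
```

```text
F [ 0.3  0.  -1. ] grip 0.0 0.09179940679312579 t 29.4 q [-0.96  0.21  1.63  0.63  1.16  0.11] p [ 0.5019 -0.2833  0.3117] [180. -35.  16.]
butt [296.68597164 240.52445428] tip [323.463246   254.20873241]
..............................................
..............................................
..............................................
##............................................
###...........................................
###......##...................................
##......#####.................................
........######................................
........#.#####...............................
.........#####..###...........................
.........######.#####.........................
...........####.######........................
.............############.....................
...............############...................
......................#######.................
.......................#####.#................
.......................####..#................
.......................###...#................
............................##................
.............................#................
..............................................
..............................................
..............................................
..............................................
..............................................
..............................................
..............................................
..............................................
```

The difference image puts the butt at about (297,240), as it was when first seated. The arm is clear, so I'll hand in.

```bash
python3 -c "
from cell import robot
print(robot.hand_in())"
```

```text
the job is handed in; nothing more can be done
None
```

I handed the job in at about 29.5 s of the 72 s allowed; no verdict came back. By my force and position readings the pin reached its stop, and the end picture shows the drift's butt back at its seated place with the gripper clear. I did not re-check the bystanders at the end, but nothing suggested any was touched.

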